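# Shim the rocking microscope

## Robot

A 6-joint arm with a two-finger parallel gripper is mounted at the origin on the work surface. World frame = base frame: x ahead of the robot, y to its left, z up, the work surface at z = 0. Lengths are in mm, angles in rad, forces in N, time in s.
With the tool pointing down it reaches from about 350 to 875 mm from the base axis. Payload 4.2 kg.
Tool frame: the origin (TCP) lies at the very end of the fingers, on their centre line; the grasp point (between the pads) lies arm.grip_depth behind it (arm.grip_depth is the distance from the TCP to the grasp point, in mm); x points along the fingers, y is the direction in which the jaws open and shut, and the axes are right-handed (so a half turn about x gives the same grasp; the last joint's range is limited). The gripper opens to 85 mm and grips with 20 to 120 N. Pads are 22 mm wide; open, the fingers measure 114 mm over their backs; the gripper's body (76 mm by 85 mm) begins 54 mm behind the grasp point. The pads swing forward as they close: fully open they stand 13 mm farther back than shut.
Start: joints at [1.449, 0.385, 0.008, 0, -1.194, -0.259], TCP at [232.256, 580.221, 202.912] pointing down, gripper open.
Joint ranges: [-3.14, 3.14], [-1.21, 2.06], [-1.07, 1.41], [-3.16, 2.05], [-2.99, -0.16], [-3.1, 3.1]. Speed limits (rad/s): [2.79, 2.79, 3.14, 3.14, 3.14, 3.14].

## Interface

Orientations are given as a unit quaternion [x, y, z, w].
In Python, from bench import arm, get_image, models gives the robot as it stands.
- The arm moves only by the tool arm_command, never from a script. Its argument "rows" is a list of rows, each an object of numbers: "dx", "dy", "dz": the shift along the tool's x, y, z in m; "wx", "wy", "wz": the turn, a rotation vector about the tool's x, y, z in degrees; "gripper": the closure, from -1 (fully open) to 1 (shut). A call has exactly 8 rows; each row is the pose to reach, as a shift and turn from the pose measured when the call began, along the tool's axes at that moment; what a row does not reach only later rows make up. A row lasts 1/10 s, in which the tool goes at most 50 mm and 8.59 degrees, less where a joint would pass 70% of its speed; a pose out of reach is approached as far as the arm can. A call with a gripper value outside its range is refused whole. The fingers move at their own pace and stop on an object; the grip force is fixed at half the most. Time passes only in rows, so rows that repeat a pose let the fingers close, or fill a call up. It gives the time, the measured TCP pose, the force and the opening at its end, in the units of the state.
- arm.read_state(): the state, without advancing time (a new reading comes with each control period).
- get_image(name): name is "side" or "top"; returns a dict with "img" (420x560x3 uint8, red, green, blue), "K" (3x3 intrinsics, pixels), "rvec" (rotation vector, rad) and "tvec" (3), from world to camera coordinates, as OpenCV has them. Camera axes: x right, y down, z forward; pixel columns grow to the right and rows downward; lengths in mm; the calibration is good to about 2 mm. A picture is of the moment at which its call begins. There is no depth.
- arm.job_done(): hands the job in, once; it reports no verdict.
Trained networks look in the newest picture that a camera, given by its name, has taken for a name from the list of things; names that differ only in an ending like _2 or _b are one class to them, and where a whole thing is asked for, a point or a joint stands for the part that bears it (a point fixed in the world has none). Each returns a list of dicts, best first, with "conf" (0 to 1); they miss things now and then, are a little off and sometimes report something else, mostly with a low value. They report only what shows in the picture. A call takes as long as a camera call.
- models.cut_out(camera, query): "mask" (420x560 bool, what is visible of it) and "extent" ([left, top, right, bottom] in pixels, round what is visible of it).
The state is a dict: "clock": time; "joints": joint angles; "joint_vel": joint speeds; "joint_efforts": joint torques, N m; "position": TCP position; "ee_rot": TCP orientation; "contact_force": force on the tool from outside, world axes, zero at the start; "wrist_torque": the same for the moment, N m; "gripper_width": finger opening in mm.
Only numpy, scipy, OpenCV 4.12 (cv2) and the standard library are available. Lean on these libraries where they do the work, as an engineer would, in place of code of your own. Each camera call takes 0.05 s, during which the arm holds its last target.

## Task

The microscope rocks because its near left foot (seen from the robot) does not reach the bench. Without picking anything up, push the wooden wedge along the bench with the fingertips, thin end first, under that short foot until it sits snug and the microscope stands level; then press down firmly on the corner of the base above that foot to check that it no longer rocks, and come away with the wedge still snugly in place. Do not shove the microscope along the bench, and leave the other things alone.

Things in the scene. Friction and masses are not known exactly. Their poses are not given: they have to be found in the camera images.
- microscope: White stereo microscope, 3.2 kg, loose, on four black rubber feet (24 mm diameter, centres x +/-115, y +/-110 mm). Base plate 270 (x) x 260 (y) mm, z = 20 to 36 mm, top flat and free except: post at x = +100 mm; head over the middle, z = 140 to 362, x = -59 to +61, |y| under 45 mm. Origin: on the bench plane under the base's middle; z up. Friction holds it against a push of about 12 N.
- short_foot (a point): Centre of the underside of the short foot, at (-115, +110) in the microscope's frame, 7 mm above the bench at the start; axes as the microscope's. The wedge comes to bear when its thin end is about 37 mm past the foot's outer edge, foot centre about 30 mm from the wedge's middle towards its thin end. The push needed then rises from under 1 N to 8 N in a few mm: snug; stop there.
- press_spot (a point): Point on the top face of the base plate directly above the short foot, 36 mm above the bench, where to press down for the check: 8 to 15 N, held for about half a second. Unshimmed, a press of 4 to 6 N here tips the microscope by 0.04 rad. Axes as the microscope's.
- wedge: Plain brown wooden wedge lying on the bench, about 50 g, 110 mm long (y) x 50 mm wide (x); 1.5 mm thick at the thin end (y = -55 mm), rising evenly to 18 mm at the thick end (y = +55 mm), a flat upright face. Origin: middle of its underside; z up. It starts left of the microscope, thin end roughly towards the short foot, up to 0.2 rad and 20 mm askew.
- thick_end (a point): Middle of the wedge's upright thick end face, 9 mm above the bench: the face to push on. Axes as the wedge's.
- slide_box: Bystander: closed grey slide box 85 x 40 x 30 mm, origin at the middle of its underside.
- jar: Bystander: amber jar, 50 mm diameter, 70 mm tall, origin at the middle of its underside.
- petri_dish: Bystander: glass dish, 90 mm diameter, 15 mm tall, origin at the middle of its underside.
- eyepiece: Bystander: loose black eyepiece standing upright, 34 mm diameter, 50 mm tall, origin at the middle of its underside.

How it is judged (in metres and radians):
On the way, in this order (a step that is already met when the one before it is completed fails the run):
1. the wedge is snug under the short foot: foot over the wedge, bearing on it, microscope level (x of short_foot in the frame of wedge between -0.025 and 0.025 m and y of short_foot in the frame of wedge between -0.055 and -0.005 m and contact force between wedge and microscope above 0.5 N and angle between microscope's own z axis and vertical below 0.0175 rad and contact force between the fingers and microscope below 0.5 N), for 0.2 s.
2. the corner above the short foot is pressed with over 5 N and the microscope stays level (contact force between the fingers and microscope above 5 N and distance between the grasp point and press_spot below 0.06 m and angle between microscope's own z axis and vertical below 0.0175 rad), for 0.2 s.
At the end, for the whole second after the job is handed in: The wedge lies on the bench under the short foot (foot centre within 25 mm of the wedge's middle line and over its thin half), bears on it with over 0.3 N, the microscope is level within 1 degree, and both are at rest (x of short_foot in the frame of wedge between -0.025 and 0.025 m and y of short_foot in the frame of wedge between -0.055 and -0.005 m and contact force between wedge and microscope above 0.3 N and angle between microscope's own z axis and vertical below 0.0175 rad and height (world z) of wedge below 0.005 m and linear speed of each of microscope, wedge below 0.01 m/s); the robot touches nothing.
It fails at once if the wedge is lifted off the bench or tipped up (height (world z) of wedge above 0.012 m or angle between wedge's own z axis and vertical above 0.2 rad).
It fails at once if the microscope is shoved more than 20 mm or tipped more than 5 degrees (distance of microscope from where it was at the start of the episode above 0.02 m or angle between microscope's own z axis and vertical above 0.0873 rad).
It fails at once if a bystander is moved more than 20 mm (distance of any of slide_box, jar, petri_dish, eyepiece from where it was at the start of the episode above 0.02 m).
It also fails if it takes over 53 s, if anything falls off the work surface, if the arm or the gripper's body presses on something with over 40 N, if the wrist force passes 120 N, or if a joint passes its speed limit or range.

## Working session

There is one attempt and no reset: what is moved stays moved. The work goes in short steps, Python scripts to look and compute and a tool call to move; the robot and the scene stay as the last step left them, time stands still between calls to the robot, and variables do not carry over. Pictures are saved under pics/ and viewed, and the job is handed in when it is done.

Besides the shell and the picture viewer there is one more tool, called after "Emit:" in YAML: its name, and indented under it one key for each argument. arm_command: Moves the arm, as the interface text tells. Its arguments: {"type":"object","properties":{"rows":{"type":"array"}},"required":["rows"]}

```bash
ls; mkdir -p pics
python3 - <<'E'
from bench import arm,get_image,models
import cv2
for c in("top","side"):
    d=get_image(c); cv2.imwrite(f"pics/{c}0.png",d["img"][:,:,::-1]); print(c,d["K"],d["rvec"],d["tvec"])
    for q in("microscope","wedge"):
        for r in models.cut_out(c,q): print(q,r["conf"],r["extent"])
print(arm.read_state(), arm.grip_depth)
E
```

```text
pics
top [[468.62341547   0.         274.26858064]
 [  0.         468.62341547 207.41381971]
 [  0.           0.           1.        ]] [ 2.13932603 -2.13871029  0.16412752] [ -12.52341848  590.94196078 1021.02500307]
microscope 0.94 [225.5, 90.6, 365.2, 256.6]
wedge 0.89 [166.0, 193.1, 215.7, 224.7]
side [[456.75830339   0.         282.82917078]
 [  0.         456.75830339 202.90038676]
 [  0.           0.           1.        ]] [ 2.24821287 -0.39772576  0.18038408] [-558.89888568  158.63340951  812.79138376]
microscope 0.66 [249.3, 47.6, 402.6, 274.1]
wedge 0.57 [241.4, 146.2, 264.5, 180.2]
{'clock': 0.3, 'joints': array([ 1.44860340e+00,  3.85025516e-01,  7.48306073e-03, -9.78310996e-05,
       -1.19399443e+00, -2.58614780e-01]), 'joint_vel': array([-0.001153  , -0.00090118,  0.00254603,  0.00211397,  0.00059555,
       -0.00079707]), 'joint_efforts': array([ 1.52911589e-04, -3.91659558e+01,  1.88241488e+01,  4.18212667e+00,
       -2.61864494e-03, -3.65395522e-06]), 'position': array([232.20169025, 580.03556344, 202.53744338]), 'ee_rot': array([-0.69431117,  0.13409973,  0.69433964,  0.13357291]), 'contact_force': array([-0.20108517,  0.10022073, -0.0194325 ]), 'wrist_torque': array([0.01753462, 0.00351523, 0.00822971]), 'gripper_width': 85.22703167586066} 18.700000000000003
```

View pics/top0.png

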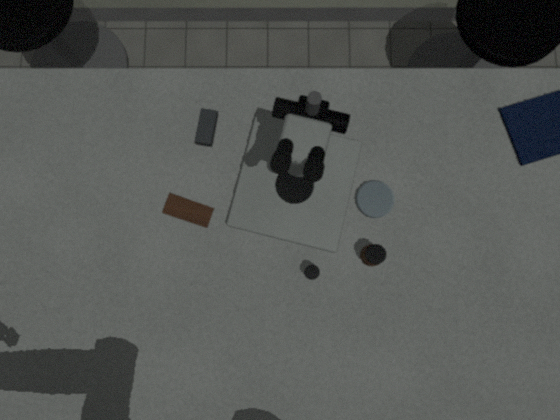

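View pics/side0.png

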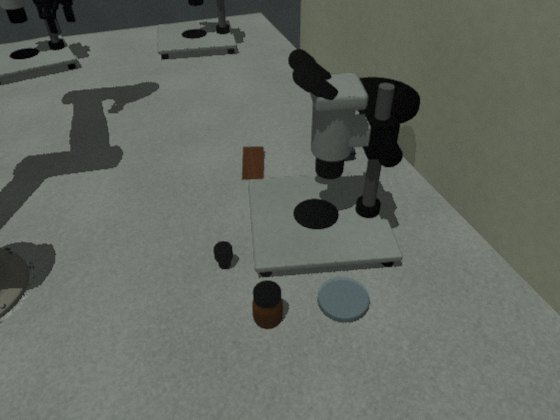

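```bash
cat > h.py <<'E'
from bench import arm,get_image,models
import cv2,numpy as np
from scipy.optimize import minimize,least_squares
def proj(d,P): return cv2.projectPoints(np.float64(P).reshape(-1,3),d["rvec"],d["tvec"],d["K"],None)[0].reshape(-1,2)
def back(d,uv,z):
    R=cv2.Rodrigues(d["rvec"])[0]; C=-R.T@np.ravel(d["tvec"])
    r=R.T@np.linalg.inv(d["K"])@np.array([*uv,1.]); return C+r*(z-C[2])/r[2]
def T(p,pts):
    c,s=np.cos(p[2]),np.sin(p[2]); pts=np.float64(pts); o=pts.copy()
    o[:,0]=p[0]+c*pts[:,0]-s*pts[:,1]; o[:,1]=p[1]+s*pts[:,0]+c*pts[:,1]; return o
W=[[sx*25,sy*55,z] for sx in(-1,1) for sy,z in((-1,0),(-1,1.5),(1,0),(1,18))]
SF=[[-115,110,7]]
def fitwedge(views,p0):
    S=8
    def cost(p):
        t=0
        for d,m in views:
            h=cv2.convexHull(proj(d,T(p,W)).astype(np.float32)).reshape(-1,2)
            im=np.zeros(m.shape,np.uint8)
            x0=np.argwhere(m).min(0)[::-1]-20; x1=np.argwhere(m).max(0)[::-1]+20
            sz=(x1-x0)*S
            im=np.zeros((sz[1],sz[0]),np.uint8)
            cv2.fillConvexPoly(im,np.int32(np.round((h+0.5-x0)*S*16)),1,shift=4)
            mm=cv2.resize(m[x0[1]:x1[1],x0[0]:x1[0]].astype(np.uint8),(sz[0],sz[1]),interpolation=cv2.INTER_NEAREST)
            t+=1-(im&mm).sum()/(im|mm).sum()
        return t
    best=min((minimize(cost,p0,method="Nelder-Mead",options=dict(initial_simplex=np.array([p0,p0+[8,0,0],p0+[0,8,0],p0+[0,0,a]]))) for a in(.1,-.1)),key=lambda r:r.fun)
    return best.x,best.fun
E
python3 - <<'E'
from h import *
d={c:get_image(c) for c in("top","side")}
v=[]
for c in d:
    r=models.cut_out(c,"wedge")[0]; v.append((d[c],r["mask"]))
w=[back(d["top"],x,9) for x in((170,193),(214,208),(208,227),(163,212))];print(np.round(w))
c0=np.mean(w,0)
for vv in ([v[0]],v,[v[1]]): print(fitwedge(vv,np.array([c0[0],c0[1],-.25])))
for x in((228,224),(337,251),(361,140)): print(back(d["top"],x,36))
for x in((250,181),(258,273),(401,262)): print('s',back(d["side"],x,36))
cv2.imwrite("pics/z.png",cv2.resize(np.clip(d["top"]["img"][90:265,150:380,::-1].astype(float)*1.8,0,255).astype(np.uint8),None,fx=3.3,fy=3.3,interpolation=cv2.INTER_CUBIC))
cv2.imwrite("pics/z2.png",cv2.resize(np.clip(d["side"]["img"][130:330,210:420,::-1].astype(float)*1.5,0,255).astype(np.uint8),None,fx=3,fy=3,interpolation=cv2.INTER_CUBIC))
E
```

```text
Traceback (most recent call last):
IndexError: list index out of range
```

Detector missed once; save masks and retry.

```bash
cat >> h.py <<'E'
def cut(c,q,n=4):
    for _ in range(n):
        d=get_image(c); r=models.cut_out(c,q)
        if r and r[0]["conf"]>.4: return d,r[0]["mask"]
    return d,None
E
python3 - <<'E'
from h import *
v=[cut(c,"wedge") for c in("top","side")]
d={"top":v[0][0],"side":v[1][0]}
w=[back(d["top"],x,9) for x in((170,193),(214,208),(208,227),(163,212))];print(np.round(w))
c0=np.mean(w,0)
for vv in ([v[0]],v,[v[1]]): 
    if all(x[1] is not None for x in vv): print(fitwedge(vv,np.array([c0[0],c0[1],-.25])))
for x in((228,224),(337,251),(361,140)): print(back(d["top"],x,36))
for x in((250,181),(258,273),(401,262)): print('s',back(d["side"],x,36))
cv2.imwrite("pics/z.png",cv2.resize(np.clip(d["top"]["img"][90:265,150:380,::-1].astype(float)*1.8,0,255).astype(np.uint8),None,fx=3.3,fy=3.3,interpolation=cv2.INTER_CUBIC))
cv2.imwrite("pics/z2.png",cv2.resize(np.clip(d["side"]["img"][130:330,210:420,::-1].astype(float)*1.5,0,255).astype(np.uint8),None,fx=3,fy=3,interpolation=cv2.INTER_CUBIC))
E
```

```text
[[631. 235.   9.]
 [595. 130.   9.]
 [550. 143.   9.]
 [586. 250.   9.]]
(array([ 5.91084254e+02,  1.91949893e+02, -3.32313716e-01]), np.float64(0.048486024265397165))
(array([ 5.89378650e+02,  1.94199638e+02, -3.11330951e-01]), np.float64(0.26480708935762054))
(array([ 5.87732145e+02,  1.98285454e+02, -3.14990257e-01]), np.float64(0.04793201133144476))
[554.13241236  93.4735477   36.        ]
[ 492.60666852 -154.47373019   36.        ]
[ 752.99553421 -216.15920878   36.        ]
s [551.84690553  91.47147504  36.        ]
s [ 488.65553557 -164.98364085   36.        ]
s [ 736.55660054 -228.43325512   36.        ]
```

View pics/z.png

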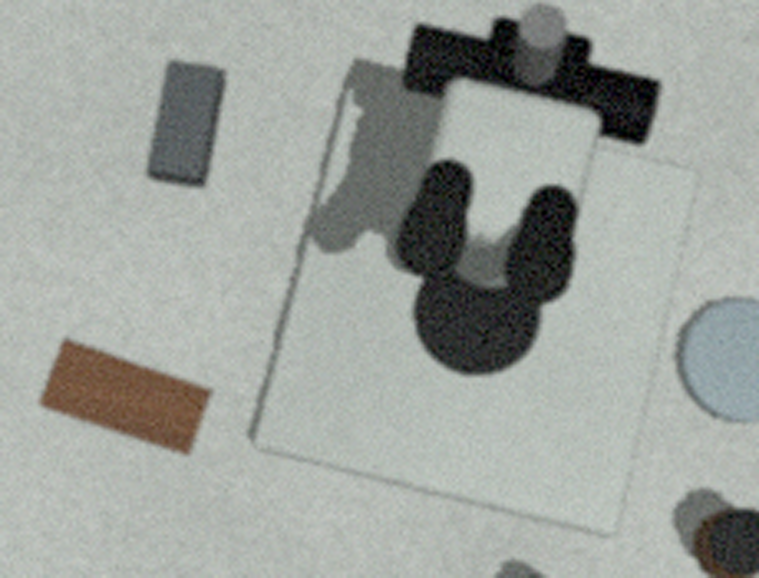

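View pics/z2.png

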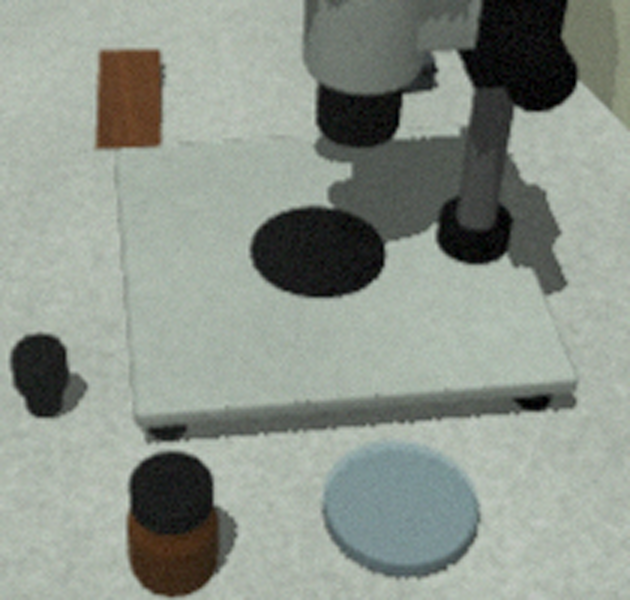

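Run:
```python
from h import *
d={c:get_image(c) for c in("top","side")}
C=np.float64([[-135,130,36],[-135,-130,36],[135,-130,36]])
ot=np.float64([(256,443),(613,534),(697,171)])/3.3+[150,90]
os=np.float64([(116,149),(135,415),(575,382)])/3+[210,130]
for use in("t","s","ts"):
    f=lambda p:np.concatenate(([(proj(d["top"],T(p,C))-ot).ravel()] if 't' in use else [])+([(proj(d["side"],T(p,C))-os).ravel()] if 's' in use else []))
    r=least_squares(f,[620,-60,-.24]); print(use,r.x,np.round(r.fun,1)); print(T(r.x,SF),T(r.x,[[-115,190,0]]))
```

```text
t [ 6.52009975e+02 -6.02322639e+01 -2.46173529e-01] [-1.9  0.4  0.8  0.6  1.1 -1.1]
[[567.28340464  74.47634108   7.        ]] [[586.77897601 152.06450189   0.        ]]
s [ 6.48275335e+02 -6.00923691e+01 -2.52728779e-01] [-0.5 -0.6 -1.1 -0.   1.6 -0.1]
[[564.43362745  75.16874141   7.        ]] [[584.43738607 152.62743777   0.        ]]
ts [ 6.49815225e+02 -5.99614868e+01 -2.49752635e-01] [-2.2  1.1  0.4  1.7  1.2  0.  -0.  -0.7 -0.1 -0.1  2.4 -0.6]
[[565.57133295  75.04950007   7.        ]] [[585.3444751  152.56738736   0.        ]]
```

```bash
cat >> h.py <<'E'
from scipy.spatial.transform import Rotation as Ro
def plan(pos,yaw,verb=True):
    """tool x down, tool y along (cos yaw, sin yaw) or opposite; gives shift/turn in tool axes"""
    s=arm.read_state(); R0=Ro.from_quat(s["ee_rot"]); M=R0.as_matrix()
    best=None
    for k in(1,-1):
        y=k*np.array([np.cos(yaw),np.sin(yaw),0]); x=np.array([0,0,-1.]); z=np.cross(x,y)
        R=Ro.from_matrix(np.c_[x,y,z]); w=(R0.inv()*R).as_rotvec(degrees=True)
        if best is None or np.linalg.norm(w)<np.linalg.norm(best): best=w
    dd=M.T@(np.array(pos)-s["position"])/1000
    print("pos",s["position"].round(1),"F",s["contact_force"].round(2),"clk",s["clock"],"w",s["gripper_width"].round(1)); print("axes(cols)\n",M.round(3)); print("d",dd.round(4),"w",best.round(2))
E
python3 - <<'E'
from h import *
p=np.array([590,194,-.315])
print(T(p,[[0,55+40,0]]))
q=T(p,[[0,55+40,0]])[0]; plan([q[0],q[1],60],-.315)
E
```

```text
[[619.43256477 284.325656     0.        ]]Traceback (most recent call last):
  File "<stdin>", line 4, in <module>
  File "h.py", line 44, in plan
    print("pos",s["position"].round(1),"F",s["contact_force"].round(2),"clk",s["clock"],"w",s["gripper_width"].round(1)); print("axes(cols)\n",M.round(3)); print("d",dd.round(4),"w",best.round(2))
                                                                                            ^^^^^^^^^^^^^^^^^^^^^^^^
AttributeError: 'float' object has no attribute 'round'
```

```bash
sed -i 's/s\["gripper_width"\].round(1)/round(s["gripper_width"],1)/' h.py
python3 - <<'E'
from h import *
p=np.array([590,194,-.315])
q=T(p,[[0,55+40,0]])[0]; plan([q[0],q[1],60],-.315)
E
```

```text
pos [232.3 580.2 202.9] F [-0.67 -0.3  -0.09] clk 0.8 w 85.1
axes(cols)
 [[ 0.    -0.372 -0.928]
 [ 0.    -0.928  0.372]
 [-1.    -0.    -0.   ]]
d [ 0.1429  0.1308 -0.4694] w [86.23  0.    0.  ]
```

Emit:
arm_command:
  rows:
    - {"dx": 0, "dy": 0.012, "dz": -0.045, "wx": 8, "gripper": 1}
    - {"dx": 0, "dy": 0.024, "dz": -0.09, "wx": 16, "gripper": 1}
    - {"dx": 0, "dy": 0.036, "dz": -0.135, "wx": 24, "gripper": 1}
    - {"dx": 0, "dy": 0.048, "dz": -0.18, "wx": 32, "gripper": 1}
    - {"dx": 0, "dy": 0.06, "dz": -0.225, "wx": 40, "gripper": 1}
    - {"dx": 0, "dy": 0.072, "dz": -0.27, "wx": 48, "gripper": 1}
    - {"dx": 0, "dy": 0.084, "dz": -0.315, "wx": 56, "gripper": 1}
    - {"dx": 0, "dy": 0.096, "dz": -0.36, "wx": 64, "gripper": 1}

```text
validation failed for argument at $.ro...
```

Run:
```python
from h import *
p=np.array([590,194,-.315])
q=T(p,[[0,55+40,0]])[0]; plan([q[0],q[1],60],-.315)
```

```text
pos [232.3 580.2 202.9] F [-0.67 -0.3  -0.09] clk 0.8 w 85.1
axes(cols)
 [[ 0.    -0.372 -0.928]
 [ 0.    -0.928  0.372]
 [-1.    -0.    -0.   ]]
d [ 0.1429  0.1308 -0.4694] w [86.23  0.    0.  ]
```

Emit:
arm_command:
  rows:
    - {"dx": 0.0, "dy": 0.012, "dz": -0.045, "wx": 8.0, "wy": 0.0, "wz": 0.0, "gripper": 1.0}
    - {"dx": 0.0, "dy": 0.024, "dz": -0.09, "wx": 16.0, "wy": 0.0, "wz": 0.0, "gripper": 1.0}
    - {"dx": 0.0, "dy": 0.036, "dz": -0.135, "wx": 24.0, "wy": 0.0, "wz": 0.0, "gripper": 1.0}
    - {"dx": 0.0, "dy": 0.048, "dz": -0.18, "wx": 32.0, "wy": 0.0, "wz": 0.0, "gripper": 1.0}
    - {"dx": 0.0, "dy": 0.06, "dz": -0.225, "wx": 40.0, "wy": 0.0, "wz": 0.0, "gripper": 1.0}
    - {"dx": 0.0, "dy": 0.072, "dz": -0.27, "wx": 48.0, "wy": 0.0, "wz": 0.0, "gripper": 1.0}
    - {"dx": 0.0, "dy": 0.084, "dz": -0.315, "wx": 56.0, "wy": 0.0, "wz": 0.0, "gripper": 1.0}
    - {"dx": 0.0, "dy": 0.096, "dz": -0.36, "wx": 64.0, "wy": 0.0, "wz": 0.0, "gripper": 1.0}

```text
clock: 1.6
position: [532.2, 356.0, 203.1]
ee_rot: [-0.517, 0.483, 0.517, 0.483]
contact_force: [0.2, 0.9, 0.9]
gripper_width: -0.2
```

Run:
```python
from h import *
p=np.array([590,194,-.315])
q=T(p,[[0,55+40,0]])[0]; plan([q[0],q[1],40],-.315)
```

```text
pos [532.2 356.  203.1] F [0.19 0.85 0.9 ] clk 1.6 w -0.2
axes(cols)
 [[ 0.    -0.998 -0.067]
 [ 0.    -0.067  0.998]
 [-1.    -0.     0.   ]]
d [ 0.1631 -0.0822 -0.0775] w [2.191e+01 2.000e-02 2.000e-02]
```

Emit:
arm_command:
  rows:
    - {"dx": 0.03, "dy": -0.02, "dz": -0.02, "wx": 6.0, "wy": 0.0, "wz": 0.0, "gripper": 1.0}
    - {"dx": 0.06, "dy": -0.04, "dz": -0.04, "wx": 12.0, "wy": 0.0, "wz": 0.0, "gripper": 1.0}
    - {"dx": 0.09, "dy": -0.06, "dz": -0.06, "wx": 18.0, "wy": 0.0, "wz": 0.0, "gripper": 1.0}
    - {"dx": 0.12, "dy": -0.082, "dz": -0.0775, "wx": 21.9, "wy": 0.0, "wz": 0.0, "gripper": 1.0}
    - {"dx": 0.145, "dy": -0.082, "dz": -0.0775, "wx": 21.9, "wy": 0.0, "wz": 0.0, "gripper": 1.0}
    - {"dx": 0.163, "dy": -0.082, "dz": -0.0775, "wx": 21.9, "wy": 0.0, "wz": 0.0, "gripper": 1.0}
    - {"dx": 0.163, "dy": -0.082, "dz": -0.0775, "wx": 21.9, "wy": 0.0, "wz": 0.0, "gripper": 1.0}
    - {"dx": 0.163, "dy": -0.082, "dz": -0.0775, "wx": 21.9, "wy": 0.0, "wz": 0.0, "gripper": 1.0}

```text
clock: 2.4
position: [619.6, 284.4, 40.5]
ee_rot: [-0.416, 0.572, 0.415, 0.572]
contact_force: [0.6, 0.4, 1.4]
gripper_width: 0.1
```

Run:
```python
from h import *
p=np.array([590,194,-.315])
q=T(p,[[0,55+40,0]])[0]; plan([q[0],q[1],5],-.315)
v=[cut(c,"wedge") for c in("top","side")]
for x in v:
    if x[1] is not None: print(fitwedge([x],p))
d={"top":v[0][0],"side":v[1][0]}
P=arm.read_state()["position"]; print([proj(d[c],P) for c in d])
cv2.imwrite("pics/a.png",cv2.resize(np.clip(d["top"]["img"][90:265,100:330,::-1].astype(float)*1.8,0,255).astype(np.uint8),None,fx=3.3,fy=3.3,interpolation=cv2.INTER_CUBIC))
cv2.imwrite("pics/a2.png",cv2.resize(np.clip(d["side"]["img"][50:250,190:400,::-1].astype(float)*1.5,0,255).astype(np.uint8),None,fx=3,fy=3,interpolation=cv2.INTER_CUBIC))
```

```text
pos [619.6 284.4  40.5] F [0.6  0.38 1.43] clk 2.4 w 0.1
axes(cols)
 [[ 0.001 -0.951  0.309]
 [ 0.     0.309  0.951]
 [-1.    -0.001  0.   ]]
d [ 0.0355  0.0002 -0.0002] w [0.04 0.02 0.04]
(array([ 5.90547046e+02,  1.90177027e+02, -3.41076680e-01]), np.float64(0.04297557039102051))
(array([ 5.87431606e+02,  1.97820245e+02, -3.17223638e-01]), np.float64(0.05322171708340617))
[array([[144.79764138, 195.21717559]]), array([[253.4498453 , 129.22088477]])]
```

View pics/a.png

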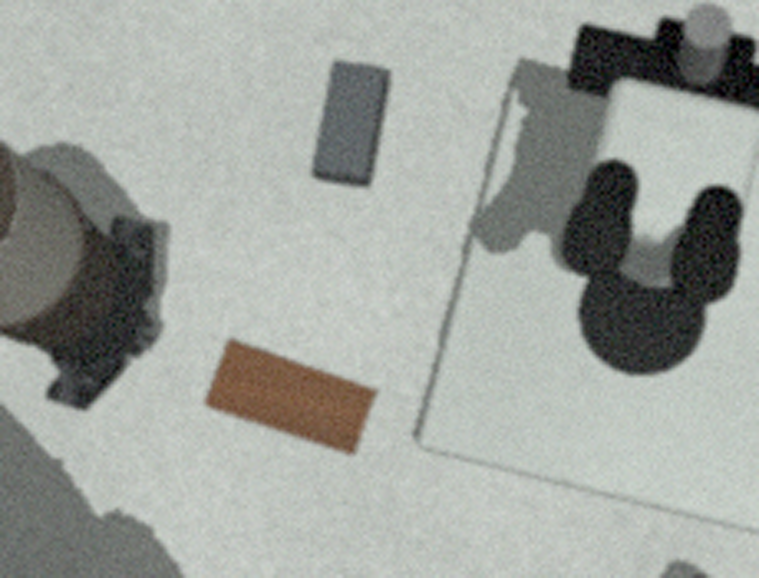

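View pics/a2.png

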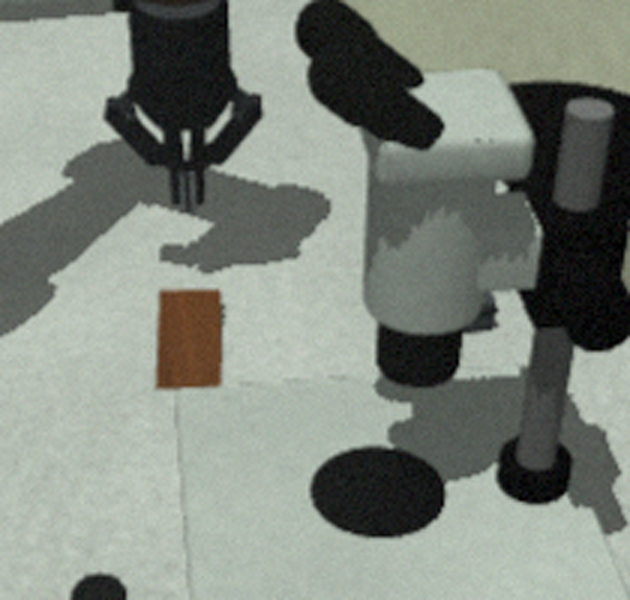

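Run:
```python
from h import *
d=get_image("side"); x=proj(d,arm.read_state()["position"])[0]
im=d["img"][85:160,215:295,::-1]; im=np.clip(im.astype(float)*1.6,0,255).astype(np.uint8)
im=cv2.resize(im,None,fx=8,fy=8,interpolation=cv2.INTER_NEAREST)
cv2.circle(im,tuple(int(v) for v in (x-[215,85]+.5)*8),4,(0,0,255),-1)
cv2.imwrite("pics/b.png",im)
d=get_image("top"); x=proj(d,arm.read_state()["position"])[0]
im=d["img"][150:240,90:220,::-1]; im=np.clip(im.astype(float)*2.2,0,255).astype(np.uint8)
im=cv2.resize(im,None,fx=6,fy=6,interpolation=cv2.INTER_NEAREST)
cv2.circle(im,tuple(int(v) for v in (x-[90,150]+.5)*6),4,(0,0,255),-1)
cv2.imwrite("pics/c.png",im)
```

```text
(no output)
```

View pics/b.png

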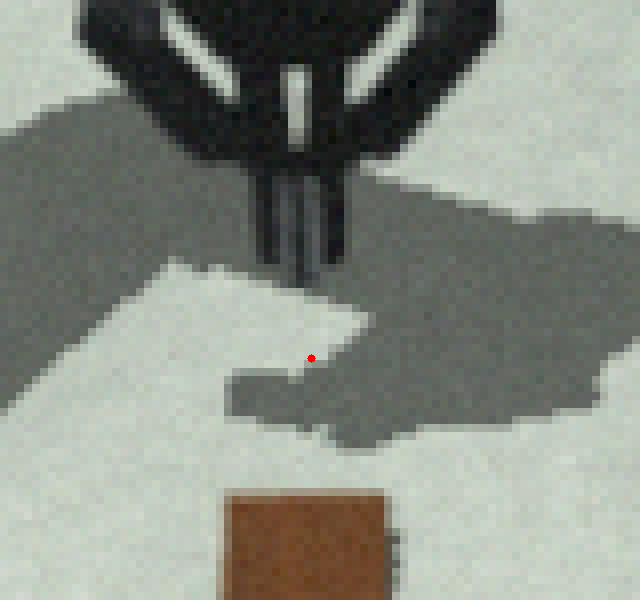

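View pics/c.png

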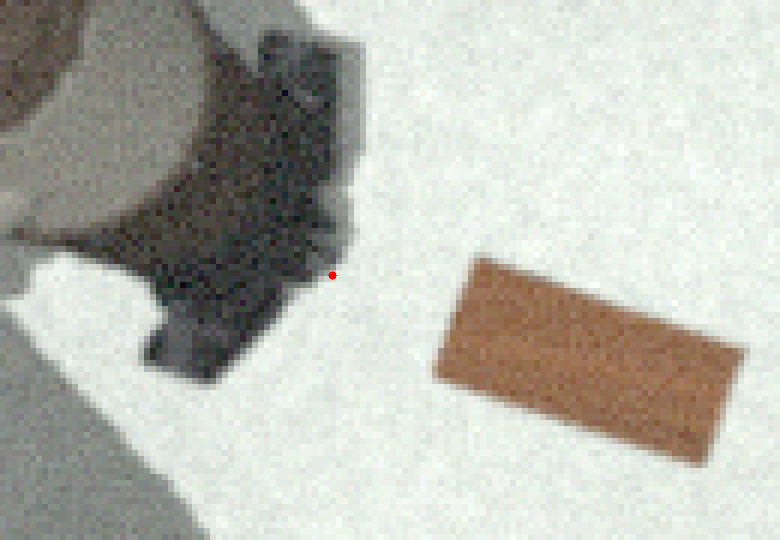

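Emit:
arm_command:
  rows:
    - {"dx": 0.01, "dy": 0.0, "dz": 0.0, "wx": 0.0, "wy": 0.0, "wz": 0.0, "gripper": 1.0}
    - {"dx": 0.02, "dy": 0.0, "dz": 0.0, "wx": 0.0, "wy": 0.0, "wz": 0.0, "gripper": 1.0}
    - {"dx": 0.026, "dy": 0.0, "dz": 0.0, "wx": 0.0, "wy": 0.0, "wz": 0.0, "gripper": 1.0}
    - {"dx": 0.03, "dy": 0.0, "dz": 0.0, "wx": 0.0, "wy": 0.0, "wz": 0.0, "gripper": 1.0}
    - {"dx": 0.033, "dy": 0.0, "dz": 0.0, "wx": 0.0, "wy": 0.0, "wz": 0.0, "gripper": 1.0}
    - {"dx": 0.0355, "dy": 0.0, "dz": 0.0, "wx": 0.0, "wy": 0.0, "wz": 0.0, "gripper": 1.0}
    - {"dx": 0.0355, "dy": 0.0, "dz": 0.0, "wx": 0.0, "wy": 0.0, "wz": 0.0, "gripper": 1.0}
    - {"dx": 0.0355, "dy": 0.0, "dz": 0.0, "wx": 0.0, "wy": 0.0, "wz": 0.0, "gripper": 1.0}

```text
clock: 3.5
position: [619.9, 285.0, 6.2]
ee_rot: [-0.416, 0.571, 0.416, 0.573]
contact_force: [0.3, 0.5, -0.5]
gripper_width: 0.0
```

Run:
```python
from h import *
P=arm.read_state()["position"]
d=get_image("side"); x=proj(d,P)[0]
im=d["img"][95:170,215:295,::-1]; im=np.clip(im.astype(float)*1.6,0,255).astype(np.uint8)
im=cv2.resize(im,None,fx=8,fy=8,interpolation=cv2.INTER_NEAREST)
for q in (P,P+[0,0,20]):
  x=proj(d,q)[0]; cv2.circle(im,tuple(int(v) for v in (x-[215,95]+.5)*8),4,(0,0,255),-1)
cv2.imwrite("pics/b1.png",im)
d=get_image("top"); x=proj(d,P)[0]
im=d["img"][150:240,90:220,::-1]; im=np.clip(im.astype(float)*2.2,0,255).astype(np.uint8)
im=cv2.resize(im,None,fx=6,fy=6,interpolation=cv2.INTER_NEAREST)
cv2.circle(im,tuple(int(v) for v in (x-[90,150]+.5)*6),4,(0,0,255),-1)
cv2.imwrite("pics/c1.png",im)
```

```text
(no output)
```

View pics/b1.png

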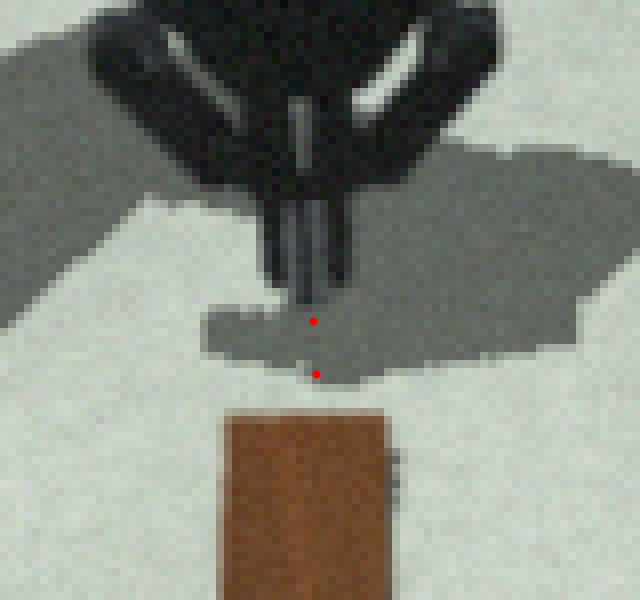

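View pics/c1.png

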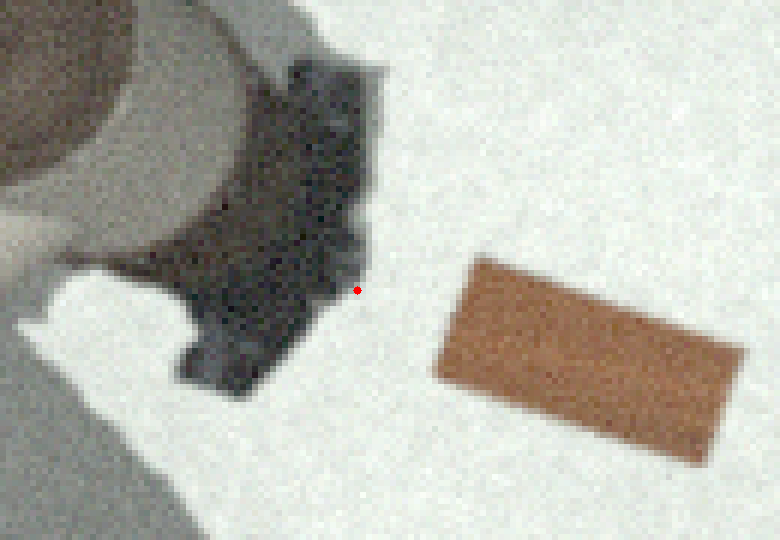

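Run:
```python
from h import *
s=arm.read_state();P=s["position"];M=Ro.from_quat(s["ee_rot"]).as_matrix()
for c,(x0,y0,w,h,S) in {"side":(215,85,80,75,7),"top":(110,160,65,60,10)}.items():
    d=get_image(c)
    im=np.clip(d["img"][y0:y0+h,x0:x0+w,::-1].astype(float)*2,0,255).astype(np.uint8)
    im=cv2.resize(im,None,fx=S,fy=S,interpolation=cv2.INTER_NEAREST)
    for off,col in(([0,0,0],(0,0,255)),([0,0,26],(0,255,0)),([8,27,0],(255,0,0))):
        q=[P+off+M@[0,a,b] for a,b in((-8,-11),(8,-11),(8,11),(-8,11))]
        x=(proj(d,q)-[x0,y0]+.5)*S
        cv2.polylines(im,[np.int32(x)],True,col,1)
    cv2.imwrite(f"pics/f_{c}.png",im)
```

```text
(no output)
```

View pics/f_side.png

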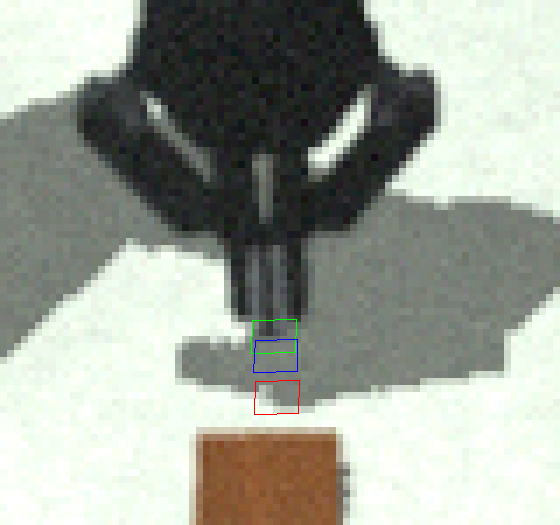

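View pics/f_top.png

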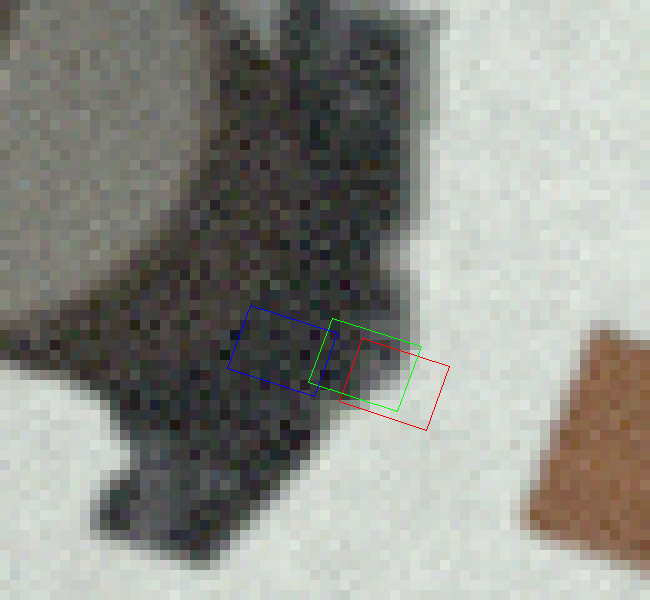

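Emit:
arm_command:
  rows:
    - {"dx": 0.001, "dy": 0.0, "dz": 0.0, "wx": 0.0, "wy": 0.0, "wz": 0.0, "gripper": 1.0}
    - {"dx": 0.002, "dy": 0.0, "dz": 0.0, "wx": 0.0, "wy": 0.0, "wz": 0.0, "gripper": 1.0}
    - {"dx": 0.003, "dy": 0.0, "dz": 0.0, "wx": 0.0, "wy": 0.0, "wz": 0.0, "gripper": 1.0}
    - {"dx": 0.004, "dy": 0.0, "dz": 0.0, "wx": 0.0, "wy": 0.0, "wz": 0.0, "gripper": 1.0}
    - {"dx": 0.005, "dy": 0.0, "dz": 0.0, "wx": 0.0, "wy": 0.0, "wz": 0.0, "gripper": 1.0}
    - {"dx": 0.006, "dy": 0.0, "dz": 0.0, "wx": 0.0, "wy": 0.0, "wz": 0.0, "gripper": 1.0}
    - {"dx": 0.007, "dy": 0.0, "dz": 0.0, "wx": 0.0, "wy": 0.0, "wz": 0.0, "gripper": 1.0}
    - {"dx": 0.007, "dy": 0.0, "dz": 0.0, "wx": 0.0, "wy": 0.0, "wz": 0.0, "gripper": 1.0}

```text
clock: 4.5
position: [619.8, 284.9, -0.9]
ee_rot: [-0.416, 0.571, 0.416, 0.573]
contact_force: [-0.8, -0.7, -0.5]
gripper_width: 0.2
```

Emit:
arm_command:
  rows:
    - {"dx": 0.001, "dy": 0.0, "dz": 0.0, "wx": 0.0, "wy": 0.0, "wz": 0.0, "gripper": 1.0}
    - {"dx": 0.002, "dy": 0.0, "dz": 0.0, "wx": 0.0, "wy": 0.0, "wz": 0.0, "gripper": 1.0}
    - {"dx": 0.003, "dy": 0.0, "dz": 0.0, "wx": 0.0, "wy": 0.0, "wz": 0.0, "gripper": 1.0}
    - {"dx": 0.004, "dy": 0.0, "dz": 0.0, "wx": 0.0, "wy": 0.0, "wz": 0.0, "gripper": 1.0}
    - {"dx": 0.005, "dy": 0.0, "dz": 0.0, "wx": 0.0, "wy": 0.0, "wz": 0.0, "gripper": 1.0}
    - {"dx": 0.005, "dy": 0.0, "dz": 0.0, "wx": 0.0, "wy": 0.0, "wz": 0.0, "gripper": 1.0}
    - {"dx": 0.005, "dy": 0.0, "dz": 0.0, "wx": 0.0, "wy": 0.0, "wz": 0.0, "gripper": 1.0}
    - {"dx": 0.005, "dy": 0.0, "dz": 0.0, "wx": 0.0, "wy": 0.0, "wz": 0.0, "gripper": 1.0}

```text
clock: 5.3
position: [619.8, 285.0, -5.9]
ee_rot: [-0.416, 0.571, 0.416, 0.573]
contact_force: [0.1, -0.2, 0.3]
gripper_width: -0.2
```

Emit:
arm_command:
  rows:
    - {"dx": 0.002, "dy": 0.0, "dz": 0.0, "wx": 0.0, "wy": 0.0, "wz": 0.0, "gripper": 1.0}
    - {"dx": 0.004, "dy": 0.0, "dz": 0.0, "wx": 0.0, "wy": 0.0, "wz": 0.0, "gripper": 1.0}
    - {"dx": 0.006, "dy": 0.0, "dz": 0.0, "wx": 0.0, "wy": 0.0, "wz": 0.0, "gripper": 1.0}
    - {"dx": 0.007, "dy": 0.0, "dz": 0.0, "wx": 0.0, "wy": 0.0, "wz": 0.0, "gripper": 1.0}
    - {"dx": 0.008, "dy": 0.0, "dz": 0.0, "wx": 0.0, "wy": 0.0, "wz": 0.0, "gripper": 1.0}
    - {"dx": 0.008, "dy": 0.0, "dz": 0.0, "wx": 0.0, "wy": 0.0, "wz": 0.0, "gripper": 1.0}
    - {"dx": 0.008, "dy": 0.0, "dz": 0.0, "wx": 0.0, "wy": 0.0, "wz": 0.0, "gripper": 1.0}
    - {"dx": 0.008, "dy": 0.0, "dz": 0.0, "wx": 0.0, "wy": 0.0, "wz": 0.0, "gripper": 1.0}

```text
clock: 6.1
position: [619.9, 285.0, -13.8]
ee_rot: [-0.416, 0.571, 0.416, 0.573]
contact_force: [0.2, 1.0, 0.7]
gripper_width: 0.1
```

```bash
cat > ov.py <<'E'
from h import *
import sys
s=arm.read_state();P=s["position"];M=Ro.from_quat(s["ee_rot"]).as_matrix()
up=float(sys.argv[2])
ims=[]
for c,(x0,y0,w,h,S) in {"side":(215,85,80,110,5),"top":(110,160,75,110,5)}.items():
    d=get_image(c)
    im=np.clip(d["img"][y0:y0+h,x0:x0+w,::-1].astype(float)*2,0,255).astype(np.uint8)
    im=cv2.resize(im,None,fx=S,fy=S,interpolation=cv2.INTER_NEAREST)
    for off,col in(([0,0,0],(0,0,255)),([0,0,up],(0,255,0))):
        q=[P+off+M@[0,a,b] for a,b in((-8,-11),(8,-11),(8,11),(-8,11))]
        x=(proj(d,q)-[x0,y0]+.5)*S
        cv2.polylines(im,[np.int32(x)],True,col,1)
    ims.append(im)
cv2.imwrite(sys.argv[1],np.hstack(ims))
E
python3 ov.py pics/g1.png 26
```

```text
(no output)
```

View pics/g1.png

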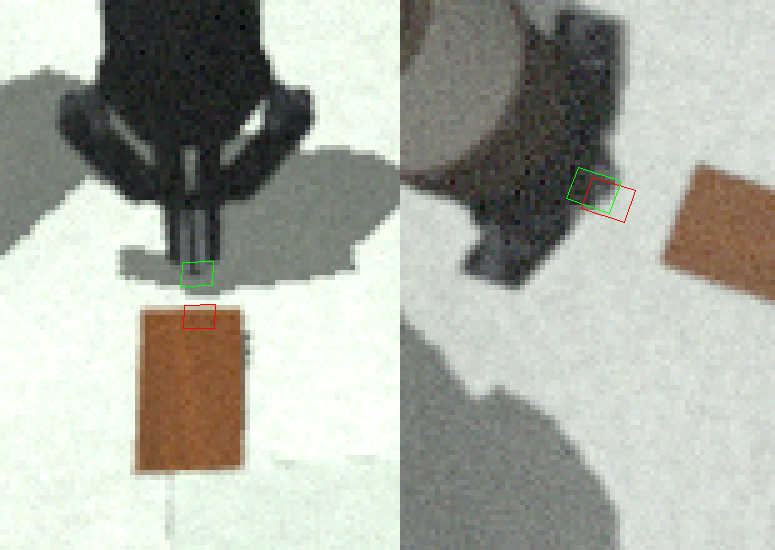

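Emit:
arm_command:
  rows:
    - {"dx": 0.001, "dy": 0.0, "dz": 0.0, "wx": 0.0, "wy": 0.0, "wz": 0.0, "gripper": 1.0}
    - {"dx": 0.002, "dy": 0.0, "dz": 0.0, "wx": 0.0, "wy": 0.0, "wz": 0.0, "gripper": 1.0}
    - {"dx": 0.003, "dy": 0.0, "dz": 0.0, "wx": 0.0, "wy": 0.0, "wz": 0.0, "gripper": 1.0}
    - {"dx": 0.004, "dy": 0.0, "dz": 0.0, "wx": 0.0, "wy": 0.0, "wz": 0.0, "gripper": 1.0}
    - {"dx": 0.005, "dy": 0.0, "dz": 0.0, "wx": 0.0, "wy": 0.0, "wz": 0.0, "gripper": 1.0}
    - {"dx": 0.006, "dy": 0.0, "dz": 0.0, "wx": 0.0, "wy": 0.0, "wz": 0.0, "gripper": 1.0}
    - {"dx": 0.006, "dy": 0.0, "dz": 0.0, "wx": 0.0, "wy": 0.0, "wz": 0.0, "gripper": 1.0}
    - {"dx": 0.006, "dy": 0.0, "dz": 0.0, "wx": 0.0, "wy": 0.0, "wz": 0.0, "gripper": 1.0}

```text
clock: 7.0
position: [619.9, 285.1, -19.8]
ee_rot: [-0.416, 0.571, 0.416, 0.573]
contact_force: [0.0, -0.2, 0.2]
gripper_width: 0.1
```

```bash
python3 ov.py pics/g2.png 32
```

```text
(no output)
```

View pics/g2.png

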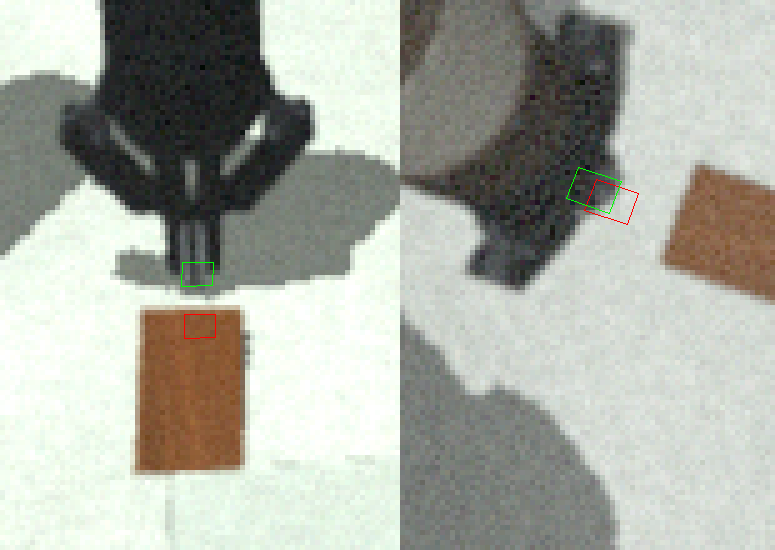

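Emit:
arm_command:
  rows:
    - {"dx": 0.001, "dy": 0.0, "dz": 0.0, "wx": 0.0, "wy": 0.0, "wz": 0.0, "gripper": 1.0}
    - {"dx": 0.002, "dy": 0.0, "dz": 0.0, "wx": 0.0, "wy": 0.0, "wz": 0.0, "gripper": 1.0}
    - {"dx": 0.003, "dy": 0.0, "dz": 0.0, "wx": 0.0, "wy": 0.0, "wz": 0.0, "gripper": 1.0}
    - {"dx": 0.004, "dy": 0.0, "dz": 0.0, "wx": 0.0, "wy": 0.0, "wz": 0.0, "gripper": 1.0}
    - {"dx": 0.005, "dy": 0.0, "dz": 0.0, "wx": 0.0, "wy": 0.0, "wz": 0.0, "gripper": 1.0}
    - {"dx": 0.006, "dy": 0.0, "dz": 0.0, "wx": 0.0, "wy": 0.0, "wz": 0.0, "gripper": 1.0}
    - {"dx": 0.006, "dy": 0.0, "dz": 0.0, "wx": 0.0, "wy": 0.0, "wz": 0.0, "gripper": 1.0}
    - {"dx": 0.006, "dy": 0.0, "dz": 0.0, "wx": 0.0, "wy": 0.0, "wz": 0.0, "gripper": 1.0}

```text
clock: 7.9
position: [620.0, 285.1, -25.8]
ee_rot: [-0.416, 0.571, 0.416, 0.573]
contact_force: [-0.4, -0.4, 0.1]
gripper_width: -0.1
```

```bash
python3 ov.py pics/g3.png 34
```

```text
(no output)
```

View pics/g3.png

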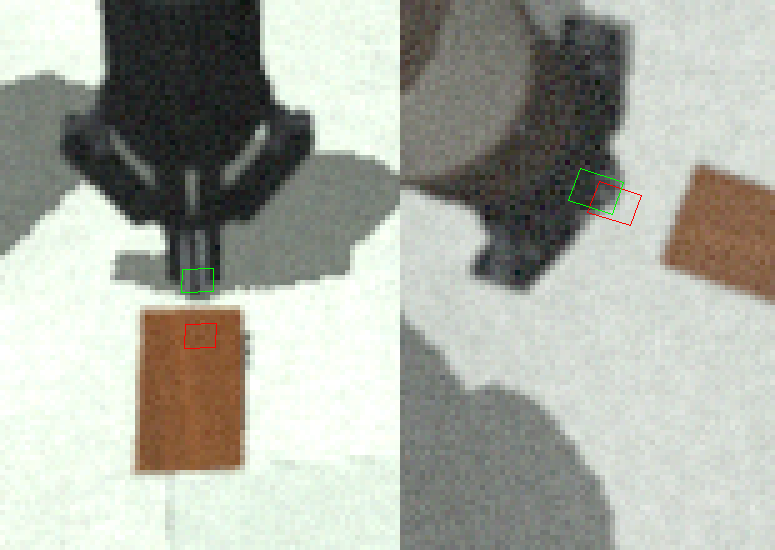

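Emit:
arm_command:
  rows:
    - {"dx": 0.0005, "dy": 0.0, "dz": 0.0, "wx": 0.0, "wy": 0.0, "wz": 0.0, "gripper": 1.0}
    - {"dx": 0.001, "dy": 0.0, "dz": 0.0, "wx": 0.0, "wy": 0.0, "wz": 0.0, "gripper": 1.0}
    - {"dx": 0.0015, "dy": 0.0, "dz": 0.0, "wx": 0.0, "wy": 0.0, "wz": 0.0, "gripper": 1.0}
    - {"dx": 0.002, "dy": 0.0, "dz": 0.0, "wx": 0.0, "wy": 0.0, "wz": 0.0, "gripper": 1.0}
    - {"dx": 0.0025, "dy": 0.0, "dz": 0.0, "wx": 0.0, "wy": 0.0, "wz": 0.0, "gripper": 1.0}
    - {"dx": 0.003, "dy": 0.0, "dz": 0.0, "wx": 0.0, "wy": 0.0, "wz": 0.0, "gripper": 1.0}
    - {"dx": 0.003, "dy": 0.0, "dz": 0.0, "wx": 0.0, "wy": 0.0, "wz": 0.0, "gripper": 1.0}
    - {"dx": 0.003, "dy": 0.0, "dz": 0.0, "wx": 0.0, "wy": 0.0, "wz": 0.0, "gripper": 1.0}

```text
clock: 8.8
position: [620.1, 285.1, -28.2]
ee_rot: [-0.416, 0.571, 0.416, 0.573]
contact_force: [-1.8, -0.6, 4.2]
gripper_width: -0.1
```

Emit:
arm_command:
  rows:
    - {"dx": -0.004, "dy": 0.0, "dz": 0.0, "wx": -2.0, "wy": 0.0, "wz": 0.0, "gripper": 1.0}
    - {"dx": -0.004, "dy": -0.0007, "dz": -0.01, "wx": -4.0, "wy": 0.0, "wz": 0.0, "gripper": 1.0}
    - {"dx": -0.004, "dy": -0.0014, "dz": -0.02, "wx": -4.0, "wy": 0.0, "wz": 0.0, "gripper": 1.0}
    - {"dx": -0.004, "dy": -0.002, "dz": -0.029, "wx": -4.0, "wy": 0.0, "wz": 0.0, "gripper": 1.0}
    - {"dx": -0.004, "dy": -0.0026, "dz": -0.038, "wx": -4.0, "wy": 0.0, "wz": 0.0, "gripper": 1.0}
    - {"dx": -0.004, "dy": -0.0031, "dz": -0.046, "wx": -4.0, "wy": 0.0, "wz": 0.0, "gripper": 1.0}
    - {"dx": -0.004, "dy": -0.0036, "dz": -0.053, "wx": -4.0, "wy": 0.0, "wz": 0.0, "gripper": 1.0}
    - {"dx": -0.004, "dy": -0.0041, "dz": -0.06, "wx": -4.0, "wy": 0.0, "wz": 0.0, "gripper": 1.0}

```text
clock: 9.6
position: [605.3, 226.2, -24.3]
ee_rot: [-0.435, 0.556, 0.435, 0.559]
contact_force: [-0.4, 0.0, 0.2]
gripper_width: 0.1
```

```bash
cat > lk.py <<'E'
from h import *
import sys
s=arm.read_state();print(s["position"].round(1),s["contact_force"].round(1),s["clock"])
pt=np.array([652,-60.2,-.246]);ps=np.array([648.3,-60.1,-.2527])
ims=[]
for c,(x0,y0,w,h,S),ps in (("side",(210,110,100,100,4),ps),("top",(130,150,130,120,3),pt)):
    d,m=cut(c,"wedge")
    if m is not None:
        p,e=fitwedge([(d,m)],np.array([float(a) for a in sys.argv[2:5]]))
        sf=T(ps,SF)[0]; dx=sf[:2]-p[:2]; a=p[2]
        print(c,p.round(2),round(e,3),"foot in wedge",round(np.cos(a)*dx[0]+np.sin(a)*dx[1],1),round(-np.sin(a)*dx[0]+np.cos(a)*dx[1],1))
    im=np.clip(d["img"][y0:y0+h,x0:x0+w,::-1].astype(float)*2,0,255).astype(np.uint8)
    im=cv2.resize(im,None,fx=S,fy=S,interpolation=cv2.INTER_CUBIC); im=cv2.copyMakeBorder(im,0,400-im.shape[0],0,0,0) if im.shape[0]<400 else im
    ims.append(im)
cv2.imwrite(sys.argv[1],np.hstack(ims))
E
python3 lk.py pics/h1.png 580 165 -.27
```

```text
[605.3 226.2 -24.3] [-0.4  0.   0.2] 9.6
side [ 5.8043e+02  1.6896e+02 -3.2000e-01] 0.194 foot in wedge 14.4 -94.0
top [ 5.80e+02  1.65e+02 -2.70e-01] 1.0 foot in wedge 11.9 -90.6
```

View pics/h1.png

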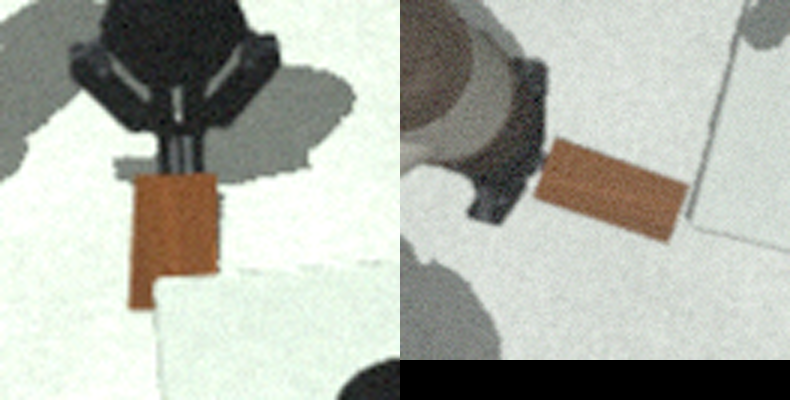

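```bash
cat > lk2.py <<'E'
from h import *
import sys
def look(name,p0):
    s=arm.read_state();print(s["position"].round(1),s["contact_force"].round(1),s["clock"])
    pt=np.array([652,-60.2,-.246])
    d=get_image("top"); f=d["img"].astype(float); f=cv2.GaussianBlur(f,(3,3),0)
    m=(f[...,0]>1.35*f[...,2])&(f[...,0]>30)
    q=proj(d,[[p0[0],p0[1],5]])[0]; mm=np.zeros_like(m); y,x=int(q[1]),int(q[0]); mm[y-45:y+45,x-40:x+40]=1
    m&=mm; n,l,st,ce=cv2.connectedComponentsWithStats(m.astype(np.uint8)); k=1+np.argmax(st[1:,4]); m=l==k
    p,e=fitwedge([(d,m)],np.array(p0,float)); a=p[2]
    sf=T(pt,SF)[0]; dx=sf[:2]-p[:2]
    print(p.round(3),round(e,3),"area",m.sum(),"foot in wedge",round(np.cos(a)*dx[0]+np.sin(a)*dx[1],1),round(-np.sin(a)*dx[0]+np.cos(a)*dx[1],1))
    x0,y0,S=120,140,6
    im=np.clip(d["img"][y0:y0+100,x0:x0+130,::-1].astype(float)*2,0,255).astype(np.uint8)
    im=cv2.resize(im,None,fx=S,fy=S,interpolation=cv2.INTER_CUBIC)
    for P,c in((T(p,W),(0,255,0)),):
        h=cv2.convexHull(proj(d,P).astype(np.float32)).reshape(-1,2); cv2.polylines(im,[np.int32((h-[x0,y0]+.5)*S)],True,c,1)
    c=proj(d,T(pt,np.c_[-115+12*np.cos(np.arange(20)),110+12*np.sin(np.arange(20)),np.full(20,7)])); cv2.polylines(im,[np.int32((cv2.convexHull(c.astype(np.float32)).reshape(-1,2)-[x0,y0]+.5)*S)],True,(255,0,0),1)
    # fingers, tip 28 mm above TCP
    M=Ro.from_quat(s["ee_rot"]).as_matrix()
    c=proj(d,[s["position"]+[0,0,28]+M@[0,a,b] for a,b in((-8,-11),(8,-11),(8,11),(-8,11))]); cv2.polylines(im,[np.int32((c-[x0,y0]+.5)*S)],True,(0,0,255),1)
    cv2.imwrite(name,im)
look(sys.argv[1],[float(a) for a in sys.argv[2:5]])
E
python3 lk2.py pics/i1.png 578 160 -.3
```

```text
[605.6 227.1 -24.3] [ 0.3 -0.6  0.4] 9.9
[ 5.84009e+02  1.62857e+02 -3.32000e-01] 0.092 area 938 foot in wedge 12.9 -89.0
```

View pics/i1.png

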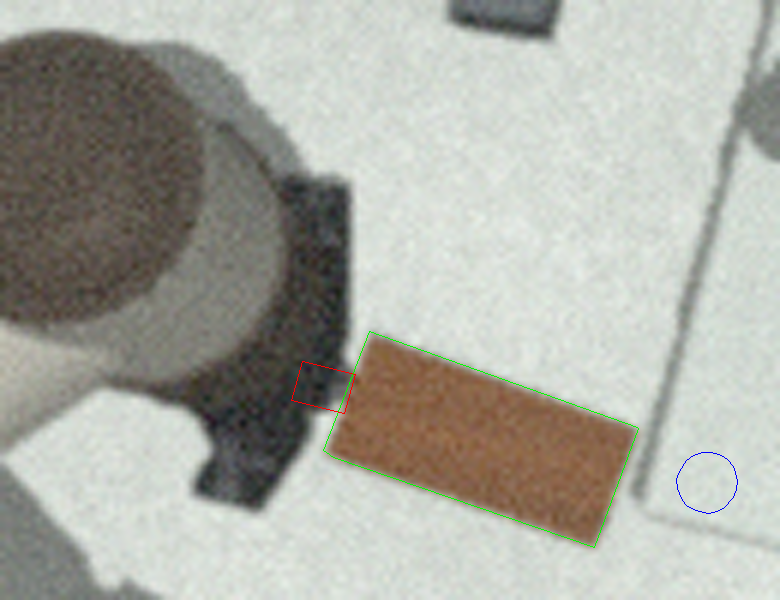

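Emit:
arm_command:
  rows:
    - {"dx": 0.0, "dy": 0.0, "dz": 0.006, "wx": 0.0, "wy": 0.0, "wz": 0.0, "gripper": 1.0}
    - {"dx": 0.0, "dy": 0.008, "dz": 0.006, "wx": 0.0, "wy": 0.0, "wz": 0.0, "gripper": 1.0}
    - {"dx": 0.0, "dy": 0.016, "dz": 0.006, "wx": 0.0, "wy": 0.0, "wz": 0.0, "gripper": 1.0}
    - {"dx": 0.0, "dy": 0.016, "dz": 0.001, "wx": 0.0, "wy": 0.0, "wz": 0.0, "gripper": 1.0}
    - {"dx": 0.0, "dy": 0.016, "dz": -0.004, "wx": 0.0, "wy": 0.0, "wz": 0.0, "gripper": 1.0}
    - {"dx": 0.0, "dy": 0.016, "dz": -0.008, "wx": 0.0, "wy": 0.0, "wz": 0.0, "gripper": 1.0}
    - {"dx": 0.0, "dy": 0.016, "dz": -0.012, "wx": 0.0, "wy": 0.0, "wz": 0.0, "gripper": 1.0}
    - {"dx": 0.0, "dy": 0.016, "dz": -0.014, "wx": 0.0, "wy": 0.0, "wz": 0.0, "gripper": 1.0}

```text
clock: 10.75
position: [586.7, 216.8, -24.3]
ee_rot: [-0.435, 0.556, 0.435, 0.559]
contact_force: [0.7, -0.1, -0.3]
gripper_width: 0.1
```

```bash
python3 lk2.py pics/i2.png 580 153 -.27
```

```text
[586.7 216.8 -24.3] [ 0.7 -0.1 -0.3] 10.75
[ 5.84555e+02  1.50379e+02 -2.86000e-01] 0.112 area 917 foot in wedge 4.8 -77.7
```

View pics/i2.png

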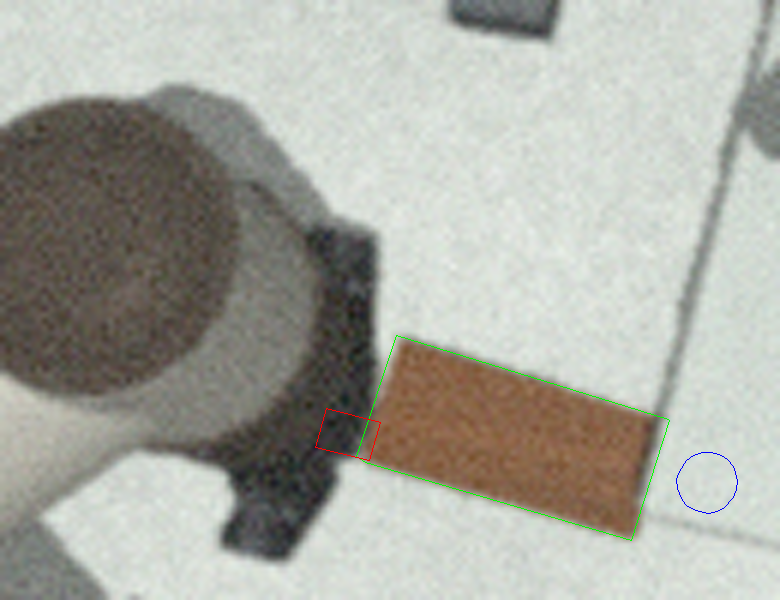

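Emit:
arm_command:
  rows:
    - {"dx": 0.0, "dy": 0.0, "dz": -0.005, "wx": 0.0, "wy": 0.0, "wz": 0.0, "gripper": 1.0}
    - {"dx": 0.0, "dy": 0.0, "dz": -0.005, "wx": 0.0, "wy": 0.0, "wz": 0.0, "gripper": 1.0}
    - {"dx": 0.0, "dy": -0.002, "dz": 0.003, "wx": 0.0, "wy": 0.0, "wz": 0.0, "gripper": 1.0}
    - {"dx": 0.0, "dy": -0.01, "dz": 0.003, "wx": 0.0, "wy": 0.0, "wz": 0.0, "gripper": 1.0}
    - {"dx": 0.0, "dy": -0.014, "dz": 0.0, "wx": 0.0, "wy": 0.0, "wz": 0.0, "gripper": 1.0}
    - {"dx": 0.0, "dy": -0.014, "dz": -0.008, "wx": 0.0, "wy": 0.0, "wz": 0.0, "gripper": 1.0}
    - {"dx": 0.0, "dy": -0.014, "dz": -0.016, "wx": 0.0, "wy": 0.0, "wz": 0.0, "gripper": 1.0}
    - {"dx": 0.0, "dy": -0.014, "dz": -0.021, "wx": 0.0, "wy": 0.0, "wz": 0.0, "gripper": 1.0}

```text
clock: 11.6
position: [594.5, 191.6, -24.6]
ee_rot: [-0.435, 0.557, 0.435, 0.558]
contact_force: [-0.8, 0.8, 0.2]
gripper_width: -0.1
```

```bash
python3 lk2.py pics/i3.png 579 132 -.26
```

```text
[594.5 191.6 -24.6] [-0.8  0.8  0.2] 11.6
[ 5.79711e+02  1.30065e+02 -2.50000e-01] 0.269 area 755 foot in wedge 1.7 -56.9
```

View pics/i3.png

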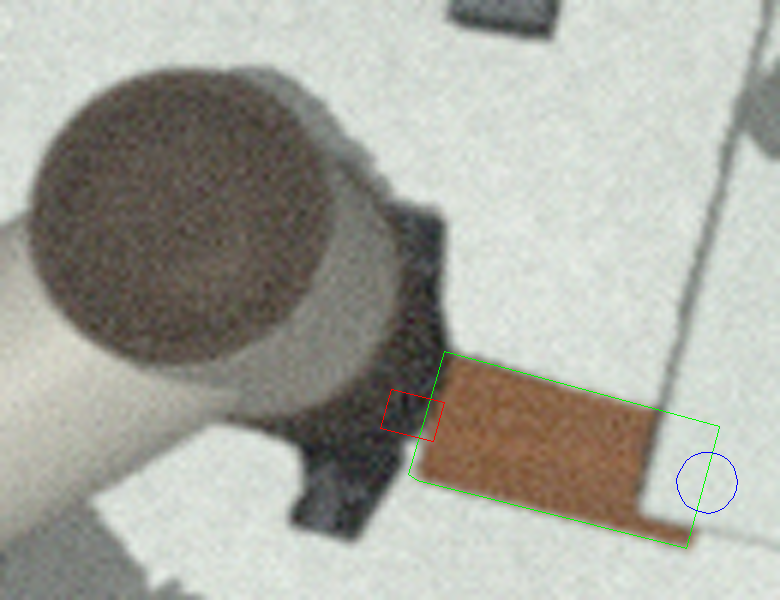

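Emit:
arm_command:
  rows:
    - {"dx": 0.0, "dy": 0.0, "dz": -0.004, "wx": 0.0, "wy": 0.0, "wz": 0.0, "gripper": 1.0}
    - {"dx": 0.0, "dy": 0.0, "dz": -0.008, "wx": 0.0, "wy": 0.0, "wz": 0.0, "gripper": 1.0}
    - {"dx": 0.0, "dy": 0.0, "dz": -0.011, "wx": 0.0, "wy": 0.0, "wz": 0.0, "gripper": 1.0}
    - {"dx": 0.0, "dy": 0.0, "dz": -0.013, "wx": 0.0, "wy": 0.0, "wz": 0.0, "gripper": 1.0}
    - {"dx": 0.0, "dy": 0.0, "dz": -0.015, "wx": 0.0, "wy": 0.0, "wz": 0.0, "gripper": 1.0}
    - {"dx": 0.0, "dy": 0.0, "dz": -0.016, "wx": 0.0, "wy": 0.0, "wz": 0.0, "gripper": 1.0}
    - {"dx": 0.0, "dy": 0.0, "dz": -0.016, "wx": 0.0, "wy": 0.0, "wz": 0.0, "gripper": 1.0}
    - {"dx": 0.0, "dy": 0.0, "dz": -0.016, "wx": 0.0, "wy": 0.0, "wz": 0.0, "gripper": 1.0}

```text
clock: 12.45
position: [590.1, 175.5, -24.6]
ee_rot: [-0.435, 0.557, 0.435, 0.558]
contact_force: [0.0, -1.0, -0.3]
gripper_width: -0.1
```

```bash
python3 lk2.py pics/i4.png 574 110 -.25
```

```text
[590.1 175.5 -24.6] [ 0.  -1.  -0.3] 12.45
[ 5.75392e+02  1.13795e+02 -2.65000e-01] 0.395 area 625 foot in wedge 2.5 -40.1
```

View pics/i4.png

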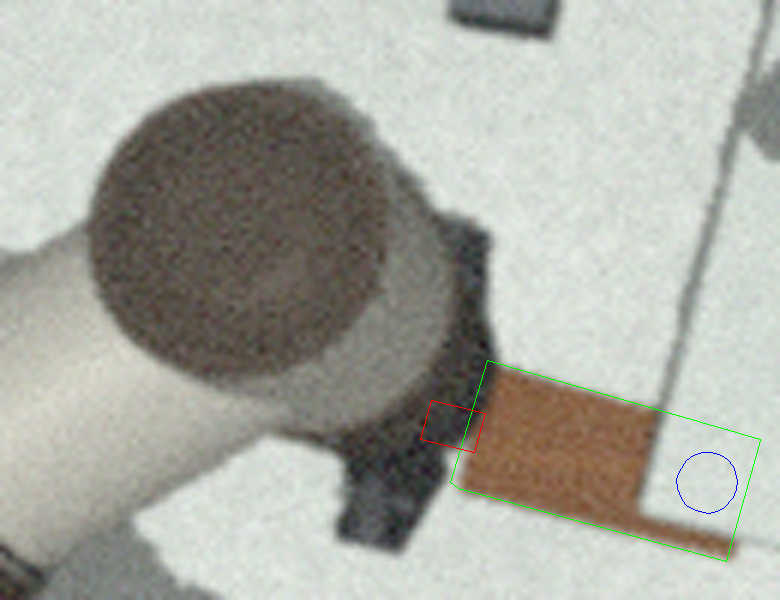

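Foot about −37 in the wedge and the wedge is well centred. Now small steps.

Emit:
arm_command:
  rows:
    - {"dx": 0.0, "dy": 0.0, "dz": -0.001, "wx": 0.0, "wy": 0.0, "wz": 0.0, "gripper": 1.0}
    - {"dx": 0.0, "dy": 0.0, "dz": -0.002, "wx": 0.0, "wy": 0.0, "wz": 0.0, "gripper": 1.0}
    - {"dx": 0.0, "dy": 0.0, "dz": -0.003, "wx": 0.0, "wy": 0.0, "wz": 0.0, "gripper": 1.0}
    - {"dx": 0.0, "dy": 0.0, "dz": -0.004, "wx": 0.0, "wy": 0.0, "wz": 0.0, "gripper": 1.0}
    - {"dx": 0.0, "dy": 0.0, "dz": -0.004, "wx": 0.0, "wy": 0.0, "wz": 0.0, "gripper": 1.0}
    - {"dx": 0.0, "dy": 0.0, "dz": -0.004, "wx": 0.0, "wy": 0.0, "wz": 0.0, "gripper": 1.0}
    - {"dx": 0.0, "dy": 0.0, "dz": -0.004, "wx": 0.0, "wy": 0.0, "wz": 0.0, "gripper": 1.0}
    - {"dx": 0.0, "dy": 0.0, "dz": -0.004, "wx": 0.0, "wy": 0.0, "wz": 0.0, "gripper": 1.0}

```text
clock: 13.3
position: [589.1, 171.6, -24.7]
ee_rot: [-0.435, 0.557, 0.435, 0.558]
contact_force: [-0.9, -0.1, 0.8]
gripper_width: 0.2
```

Emit:
arm_command:
  rows:
    - {"dx": 0.0, "dy": 0.0, "dz": -0.0005, "wx": 0.0, "wy": 0.0, "wz": 0.0, "gripper": 1.0}
    - {"dx": 0.0, "dy": 0.0, "dz": -0.001, "wx": 0.0, "wy": 0.0, "wz": 0.0, "gripper": 1.0}
    - {"dx": 0.0, "dy": 0.0, "dz": -0.0015, "wx": 0.0, "wy": 0.0, "wz": 0.0, "gripper": 1.0}
    - {"dx": 0.0, "dy": 0.0, "dz": -0.002, "wx": 0.0, "wy": 0.0, "wz": 0.0, "gripper": 1.0}
    - {"dx": 0.0, "dy": 0.0, "dz": -0.002, "wx": 0.0, "wy": 0.0, "wz": 0.0, "gripper": 1.0}
    - {"dx": 0.0, "dy": 0.0, "dz": -0.002, "wx": 0.0, "wy": 0.0, "wz": 0.0, "gripper": 1.0}
    - {"dx": 0.0, "dy": 0.0, "dz": -0.002, "wx": 0.0, "wy": 0.0, "wz": 0.0, "gripper": 1.0}
    - {"dx": 0.0, "dy": 0.0, "dz": -0.002, "wx": 0.0, "wy": 0.0, "wz": 0.0, "gripper": 1.0}

```text
clock: 14.1
position: [588.6, 169.7, -24.6]
ee_rot: [-0.435, 0.557, 0.435, 0.558]
contact_force: [0.2, 0.5, 1.3]
gripper_width: 0.1
```

Emit:
arm_command:
  rows:
    - {"dx": 0.0, "dy": 0.0, "dz": -0.0005, "wx": 0.0, "wy": 0.0, "wz": 0.0, "gripper": 1.0}
    - {"dx": 0.0, "dy": 0.0, "dz": -0.001, "wx": 0.0, "wy": 0.0, "wz": 0.0, "gripper": 1.0}
    - {"dx": 0.0, "dy": 0.0, "dz": -0.0015, "wx": 0.0, "wy": 0.0, "wz": 0.0, "gripper": 1.0}
    - {"dx": 0.0, "dy": 0.0, "dz": -0.002, "wx": 0.0, "wy": 0.0, "wz": 0.0, "gripper": 1.0}
    - {"dx": 0.0, "dy": 0.0, "dz": -0.002, "wx": 0.0, "wy": 0.0, "wz": 0.0, "gripper": 1.0}
    - {"dx": 0.0, "dy": 0.0, "dz": -0.002, "wx": 0.0, "wy": 0.0, "wz": 0.0, "gripper": 1.0}
    - {"dx": 0.0, "dy": 0.0, "dz": -0.002, "wx": 0.0, "wy": 0.0, "wz": 0.0, "gripper": 1.0}
    - {"dx": 0.0, "dy": 0.0, "dz": -0.002, "wx": 0.0, "wy": 0.0, "wz": 0.0, "gripper": 1.0}

```text
clock: 14.9
position: [588.3, 168.0, -24.7]
ee_rot: [-0.435, 0.557, 0.435, 0.558]
contact_force: [-0.1, 1.3, -0.6]
gripper_width: -0.2
```

```bash
python3 lk2.py pics/i5.png 572 105 -.25
```

```text
[588.3 168.  -24.7] [-0.1  1.3 -0.6] 14.9
[ 5.72871e+02  1.05705e+02 -2.75000e-01] 0.459 area 558 foot in wedge 3.1 -31.6
```

View pics/i5.png

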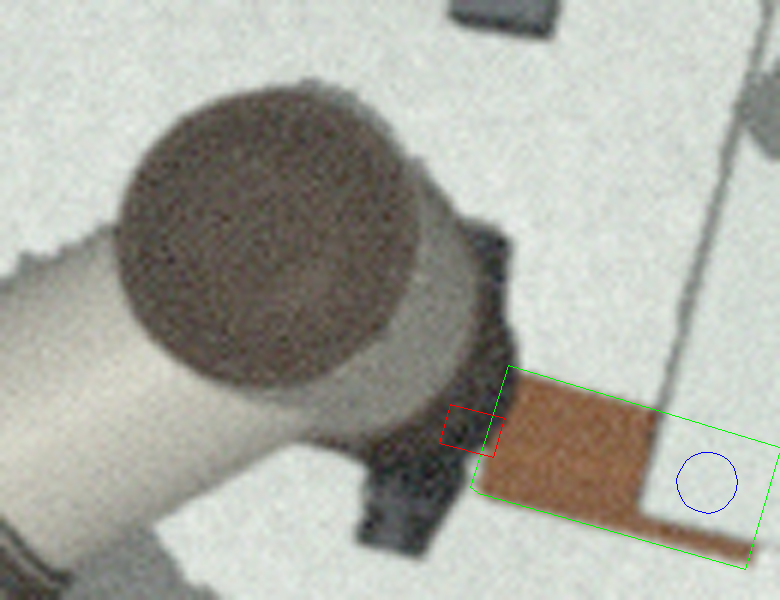

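Emit:
arm_command:
  rows:
    - {"dx": 0.0, "dy": 0.0, "dz": -0.0003, "wx": 0.0, "wy": 0.0, "wz": 0.0, "gripper": 1.0}
    - {"dx": 0.0, "dy": 0.0, "dz": -0.0006, "wx": 0.0, "wy": 0.0, "wz": 0.0, "gripper": 1.0}
    - {"dx": 0.0, "dy": 0.0, "dz": -0.0009, "wx": 0.0, "wy": 0.0, "wz": 0.0, "gripper": 1.0}
    - {"dx": 0.0, "dy": 0.0, "dz": -0.0012, "wx": 0.0, "wy": 0.0, "wz": 0.0, "gripper": 1.0}
    - {"dx": 0.0, "dy": 0.0, "dz": -0.0015, "wx": 0.0, "wy": 0.0, "wz": 0.0, "gripper": 1.0}
    - {"dx": 0.0, "dy": 0.0, "dz": -0.0015, "wx": 0.0, "wy": 0.0, "wz": 0.0, "gripper": 1.0}
    - {"dx": 0.0, "dy": 0.0, "dz": -0.0015, "wx": 0.0, "wy": 0.0, "wz": 0.0, "gripper": 1.0}
    - {"dx": 0.0, "dy": 0.0, "dz": -0.0015, "wx": 0.0, "wy": 0.0, "wz": 0.0, "gripper": 1.0}

```text
clock: 15.75
position: [588.4, 167.1, -24.5]
ee_rot: [-0.435, 0.556, 0.435, 0.559]
contact_force: [1.6, 5.5, -2.1]
gripper_width: -0.1
```

Emit:
arm_command:
  rows:
    - {"dx": 0.0, "dy": 0.0, "dz": -0.0006, "wx": 0.0, "wy": 0.0, "wz": 0.0, "gripper": 1.0}
    - {"dx": 0.0, "dy": 0.0, "dz": -0.0009, "wx": 0.0, "wy": 0.0, "wz": 0.0, "gripper": 1.0}
    - {"dx": 0.0, "dy": 0.0, "dz": -0.0011, "wx": 0.0, "wy": 0.0, "wz": 0.0, "gripper": 1.0}
    - {"dx": 0.0, "dy": 0.0, "dz": -0.0013, "wx": 0.0, "wy": 0.0, "wz": 0.0, "gripper": 1.0}
    - {"dx": 0.0, "dy": 0.0, "dz": -0.0013, "wx": 0.0, "wy": 0.0, "wz": 0.0, "gripper": 1.0}
    - {"dx": 0.0, "dy": 0.0, "dz": -0.0013, "wx": 0.0, "wy": 0.0, "wz": 0.0, "gripper": 1.0}
    - {"dx": 0.0, "dy": 0.0, "dz": -0.0013, "wx": 0.0, "wy": 0.0, "wz": 0.0, "gripper": 1.0}
    - {"dx": 0.0, "dy": 0.0, "dz": -0.0013, "wx": 0.0, "wy": 0.0, "wz": 0.0, "gripper": 1.0}

```text
clock: 16.55
position: [588.8, 166.8, -24.4]
ee_rot: [-0.435, 0.555, 0.435, 0.56]
contact_force: [0.8, 6.8, -1.9]
gripper_width: -0.2
```

Emit:
arm_command:
  rows:
    - {"dx": 0.0, "dy": 0.0, "dz": -0.001, "wx": 0.0, "wy": 0.0, "wz": 0.0, "gripper": 1.0}
    - {"dx": 0.0, "dy": 0.0, "dz": -0.0012, "wx": 0.0, "wy": 0.0, "wz": 0.0, "gripper": 1.0}
    - {"dx": 0.0, "dy": 0.0, "dz": -0.0014, "wx": 0.0, "wy": 0.0, "wz": 0.0, "gripper": 1.0}
    - {"dx": 0.0, "dy": 0.0, "dz": -0.0015, "wx": 0.0, "wy": 0.0, "wz": 0.0, "gripper": 1.0}
    - {"dx": 0.0, "dy": 0.0, "dz": -0.0015, "wx": 0.0, "wy": 0.0, "wz": 0.0, "gripper": 1.0}
    - {"dx": 0.0, "dy": 0.0, "dz": -0.0015, "wx": 0.0, "wy": 0.0, "wz": 0.0, "gripper": 1.0}
    - {"dx": 0.0, "dy": 0.0, "dz": -0.0015, "wx": 0.0, "wy": 0.0, "wz": 0.0, "gripper": 1.0}
    - {"dx": 0.0, "dy": 0.0, "dz": -0.0015, "wx": 0.0, "wy": 0.0, "wz": 0.0, "gripper": 1.0}

```text
clock: 17.35
position: [589.2, 166.7, -24.3]
ee_rot: [-0.435, 0.554, 0.435, 0.56]
contact_force: [1.3, 7.3, -1.6]
gripper_width: 0.2
```

```bash
python3 lk2.py pics/i6.png 571 102 -.25; python3 ov.py pics/i6s.png 28
```

```text
[589.2 166.7 -24.3] [ 1.3  7.3 -1.6] 17.35
[ 5.72921e+02  1.04167e+02 -2.81000e-01] 0.473 area 544 foot in wedge 2.8 -30.1
```

View pics/i6.png

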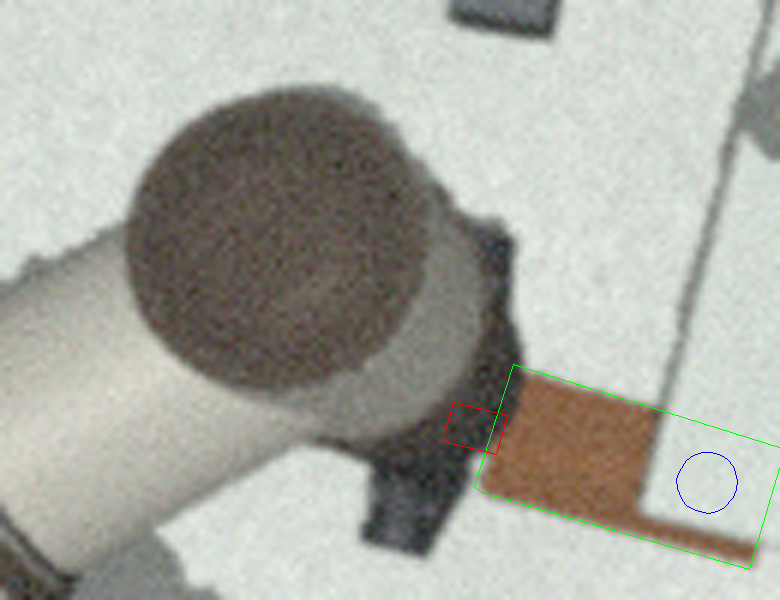

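View pics/i6s.png

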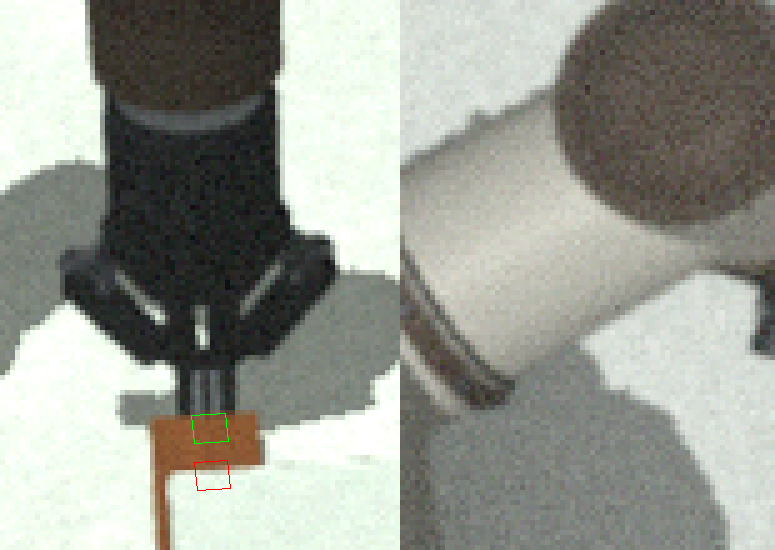

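Emit:
arm_command:
  rows:
    - {"dx": 0.0, "dy": 0.0, "dz": 0.003, "wx": 0.0, "wy": 0.0, "wz": 0.0, "gripper": 1.0}
    - {"dx": 0.0, "dy": 0.0, "dz": 0.01, "wx": 0.0, "wy": 0.0, "wz": 0.0, "gripper": 1.0}
    - {"dx": 0.0, "dy": 0.0, "dz": 0.02, "wx": 0.0, "wy": 0.0, "wz": 0.0, "gripper": 1.0}
    - {"dx": -0.01, "dy": 0.0, "dz": 0.025, "wx": 0.0, "wy": 0.0, "wz": 0.0, "gripper": 1.0}
    - {"dx": -0.03, "dy": 0.0, "dz": 0.025, "wx": 0.0, "wy": 0.0, "wz": 0.0, "gripper": 1.0}
    - {"dx": -0.055, "dy": 0.0, "dz": 0.025, "wx": 0.0, "wy": 0.0, "wz": 0.0, "gripper": 1.0}
    - {"dx": -0.075, "dy": 0.0, "dz": 0.025, "wx": 0.0, "wy": 0.0, "wz": 0.0, "gripper": 1.0}
    - {"dx": -0.075, "dy": 0.0, "dz": 0.025, "wx": 0.0, "wy": 0.0, "wz": 0.0, "gripper": 1.0}

```text
clock: 18.3
position: [597.1, 191.9, 55.1]
ee_rot: [-0.436, 0.552, 0.435, 0.563]
contact_force: [0.4, 1.1, 0.8]
gripper_width: 0.1
```

```bash
python3 - <<'E'
from h import *
plan([565,76,50],-.25)
E
python3 lk2.py pics/j1.png 571 102 -.25; python3 lk.py pics/j1s.png 571 103 -.25 >/dev/null
```

```text
pos [597.1 191.9  55.1] F [0.43 1.06 0.82] clk 18.3 w 0.1
axes(cols)
 [[ 0.013 -0.97   0.242]
 [ 0.008  0.242  0.97 ]
 [-1.    -0.011  0.011]]
d [ 0.0037  0.0031 -0.1202] w [0.33 0.65 0.61]
[597.1 191.9  55.1] [0.4 1.1 0.8] 18.3
[ 5.73359e+02  1.04878e+02 -2.71000e-01] 0.468 area 549 foot in wedge 2.3 -30.9
```

View pics/j1.png

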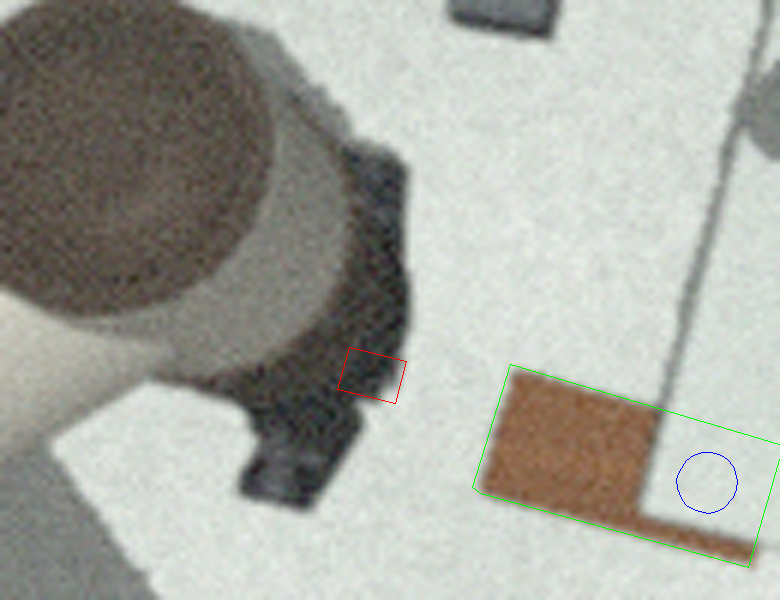

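View pics/j1s.png

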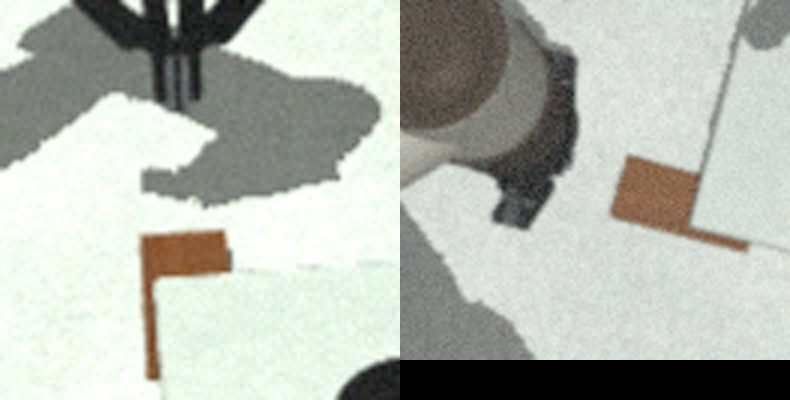

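Emit:
arm_command:
  rows:
    - {"dx": 0.0, "dy": 0.001, "dz": -0.03, "wx": 0.3, "wy": 0.6, "wz": 0.6, "gripper": 1.0}
    - {"dx": 0.0, "dy": 0.002, "dz": -0.06, "wx": 0.3, "wy": 0.6, "wz": 0.6, "gripper": 1.0}
    - {"dx": 0.0, "dy": 0.003, "dz": -0.09, "wx": 0.3, "wy": 0.6, "wz": 0.6, "gripper": 1.0}
    - {"dx": 0.004, "dy": 0.003, "dz": -0.12, "wx": 0.3, "wy": 0.6, "wz": 0.6, "gripper": 1.0}
    - {"dx": 0.014, "dy": 0.003, "dz": -0.12, "wx": 0.3, "wy": 0.6, "wz": 0.6, "gripper": 1.0}
    - {"dx": 0.024, "dy": 0.003, "dz": -0.12, "wx": 0.3, "wy": 0.6, "wz": 0.6, "gripper": 1.0}
    - {"dx": 0.034, "dy": 0.003, "dz": -0.12, "wx": 0.3, "wy": 0.6, "wz": 0.6, "gripper": 1.0}
    - {"dx": 0.04, "dy": 0.003, "dz": -0.12, "wx": 0.3, "wy": 0.6, "wz": 0.6, "gripper": 1.0}

```text
clock: 19.35
position: [561.6, 75.2, 7.5]
ee_rot: [-0.433, 0.562, 0.435, 0.555]
contact_force: [-4.7, 1.4, 24.9]
gripper_width: 0.1
```

```bash
python3 lk2.py pics/k1.png 571 102 -.25; python3 lk.py pics/k1s.png 571 103 -.25 >/dev/null
```

```text
[561.6  75.2   7.5] [-4.7  1.4 24.9] 19.35
[ 5.44134e+02  1.17527e+02 -4.68000e-01] 0.97 area 17 foot in wedge 40.0 -28.0
```

View pics/k1s.png

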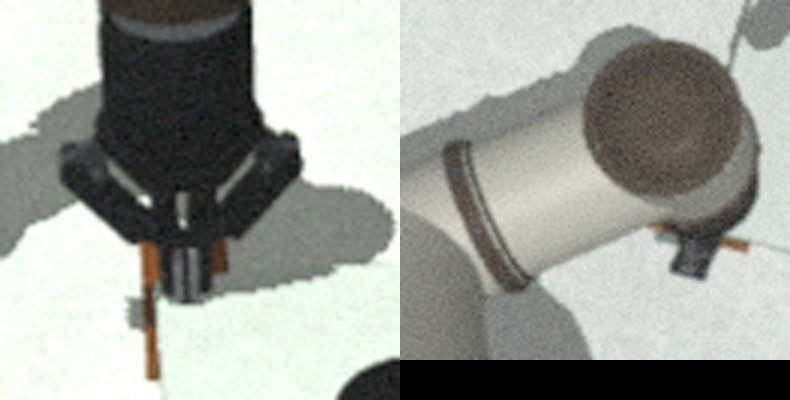

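Run:
```python
from h import *
plan([565,76,10],-.25); print(arm.read_state()["joint_vel"].round(3))
```

```text
pos [562.1  74.7   9.2] F [ 0.26 -0.1   0.6 ] clk 19.9 w -0.2
axes(cols)
 [[-0.008 -0.969  0.248]
 [-0.003  0.248  0.969]
 [-1.     0.007 -0.005]]
d [-0.0008 -0.0025  0.002 ] w [-0.04 -0.29 -0.41]
[-0.001  0.     0.     0.001 -0.002  0.001]
```

Emit:
arm_command:
  rows:
    - {"dx": 0.0005, "dy": 0.0, "dz": 0.0, "wx": 0.0, "wy": 0.0, "wz": 0.0, "gripper": 1.0}
    - {"dx": 0.001, "dy": 0.0, "dz": 0.0, "wx": 0.0, "wy": 0.0, "wz": 0.0, "gripper": 1.0}
    - {"dx": 0.0014, "dy": 0.0, "dz": 0.0, "wx": 0.0, "wy": 0.0, "wz": 0.0, "gripper": 1.0}
    - {"dx": 0.0018, "dy": 0.0, "dz": 0.0, "wx": 0.0, "wy": 0.0, "wz": 0.0, "gripper": 1.0}
    - {"dx": 0.0022, "dy": 0.0, "dz": 0.0, "wx": 0.0, "wy": 0.0, "wz": 0.0, "gripper": 1.0}
    - {"dx": 0.0024, "dy": 0.0, "dz": 0.0, "wx": 0.0, "wy": 0.0, "wz": 0.0, "gripper": 1.0}
    - {"dx": 0.0024, "dy": 0.0, "dz": 0.0, "wx": 0.0, "wy": 0.0, "wz": 0.0, "gripper": 1.0}
    - {"dx": 0.0024, "dy": 0.0, "dz": 0.0, "wx": 0.0, "wy": 0.0, "wz": 0.0, "gripper": 1.0}

```text
clock: 20.7
position: [562.1, 74.7, 7.7]
ee_rot: [-0.433, 0.561, 0.434, 0.556]
contact_force: [-1.8, 0.7, 4.8]
gripper_width: 0.1
```

Emit:
arm_command:
  rows:
    - {"dx": 0.0012, "dy": 0.0, "dz": 0.0, "wx": 0.0, "wy": 0.0, "wz": 0.0, "gripper": 1.0}
    - {"dx": 0.0016, "dy": 0.0, "dz": 0.0, "wx": 0.0, "wy": 0.0, "wz": 0.0, "gripper": 1.0}
    - {"dx": 0.002, "dy": 0.0, "dz": 0.0, "wx": 0.0, "wy": 0.0, "wz": 0.0, "gripper": 1.0}
    - {"dx": 0.0022, "dy": 0.0, "dz": 0.0, "wx": 0.0, "wy": 0.0, "wz": 0.0, "gripper": 1.0}
    - {"dx": 0.0022, "dy": 0.0, "dz": 0.0, "wx": 0.0, "wy": 0.0, "wz": 0.0, "gripper": 1.0}
    - {"dx": 0.0022, "dy": 0.0, "dz": 0.0, "wx": 0.0, "wy": 0.0, "wz": 0.0, "gripper": 1.0}
    - {"dx": 0.0022, "dy": 0.0, "dz": 0.0, "wx": 0.0, "wy": 0.0, "wz": 0.0, "gripper": 1.0}
    - {"dx": 0.0022, "dy": 0.0, "dz": 0.0, "wx": 0.0, "wy": 0.0, "wz": 0.0, "gripper": 1.0}

```text
clock: 21.5
position: [562.1, 74.7, 7.5]
ee_rot: [-0.433, 0.561, 0.434, 0.556]
contact_force: [-4.2, 0.2, 13.1]
gripper_width: -0.5
```

Emit:
arm_command:
  rows:
    - {"dx": 0.002, "dy": 0.0, "dz": 0.0, "wx": 0.0, "wy": 0.0, "wz": 0.0, "gripper": 1.0}
    - {"dx": 0.002, "dy": 0.0, "dz": 0.0, "wx": 0.0, "wy": 0.0, "wz": 0.0, "gripper": 1.0}
    - {"dx": 0.002, "dy": 0.0, "dz": 0.0, "wx": 0.0, "wy": 0.0, "wz": 0.0, "gripper": 1.0}
    - {"dx": 0.002, "dy": 0.0, "dz": 0.0, "wx": 0.0, "wy": 0.0, "wz": 0.0, "gripper": 1.0}
    - {"dx": 0.002, "dy": 0.0, "dz": 0.0, "wx": 0.0, "wy": 0.0, "wz": 0.0, "gripper": 1.0}
    - {"dx": 0.002, "dy": 0.0, "dz": 0.0, "wx": 0.0, "wy": 0.0, "wz": 0.0, "gripper": 1.0}
    - {"dx": 0.002, "dy": 0.0, "dz": 0.0, "wx": 0.0, "wy": 0.0, "wz": 0.0, "gripper": 1.0}
    - {"dx": 0.002, "dy": 0.0, "dz": 0.0, "wx": 0.0, "wy": 0.0, "wz": 0.0, "gripper": 1.0}

```text
clock: 22.3
position: [562.2, 74.7, 7.6]
ee_rot: [-0.434, 0.561, 0.435, 0.555]
contact_force: [-5.2, 0.2, 12.5]
gripper_width: -0.0
```

Emit:
arm_command:
  rows:
    - {"dx": 0.0, "dy": 0.0, "dz": 0.0, "wx": 0.0, "wy": 0.0, "wz": 0.0, "gripper": 1.0}
    - {"dx": -0.005, "dy": 0.0, "dz": 0.0, "wx": 0.0, "wy": 0.0, "wz": 0.0, "gripper": 1.0}
    - {"dx": -0.02, "dy": 0.0, "dz": 0.0, "wx": 0.0, "wy": 0.0, "wz": 0.0, "gripper": 1.0}
    - {"dx": -0.05, "dy": 0.0, "dz": 0.0, "wx": 0.0, "wy": 0.0, "wz": 0.0, "gripper": 1.0}
    - {"dx": -0.08, "dy": 0.0, "dz": 0.02, "wx": 0.0, "wy": 0.0, "wz": 0.0, "gripper": 1.0}
    - {"dx": -0.09, "dy": 0.0, "dz": 0.065, "wx": 0.0, "wy": 0.0, "wz": 0.0, "gripper": 1.0}
    - {"dx": -0.09, "dy": 0.0, "dz": 0.11, "wx": 0.0, "wy": 0.0, "wz": 0.0, "gripper": 1.0}
    - {"dx": -0.09, "dy": 0.0, "dz": 0.15, "wx": 0.0, "wy": 0.0, "wz": 0.0, "gripper": 1.0}

```text
clock: 23.1
position: [600.4, 222.3, 97.6]
ee_rot: [-0.434, 0.56, 0.434, 0.556]
contact_force: [0.8, -0.2, -0.6]
gripper_width: 0.0
```

```bash
python3 lk2.py pics/l1.png 571 102 -.25
python3 - <<'E'
from h import *
a=cv2.imread("pics/side0.png"); d=get_image("side"); b=d["img"][:,:,::-1]; cv2.imwrite("pics/l1s.png",np.hstack([a[40:300,200:440],b[40:300,200:440]])); 
t0=cv2.imread("pics/top0.png"); t=get_image("top")["img"][:,:,::-1]
g=lambda x,r:cv2.GaussianBlur(x[r[0]:r[1],r[2]:r[3]].mean(2),(0,0),1).astype(np.float32)
for n,x,y,r in(("top",t0,t,(90,260,262,370)),("side",a,b,(190,275,270,420))):
    print(n,cv2.phaseCorrelate(g(x,r),g(y,r),cv2.createHanningWindow((r[3]-r[2],r[1]-r[0]),cv2.CV_32F)))
E
```

```text
[600.4 222.3  97.6] [ 0.8 -0.2 -0.6] 23.1
[ 5.71950e+02  1.03739e+02 -3.01000e-01] 0.476 area 541 foot in wedge 4.2 -29.3
top ((0.005314995505415254, 0.0270183254494043), 1.1381502249603899)
side ((0.008905590705595046, -0.030626743875416196), 0.9880005028336136)
```

View pics/l1.png

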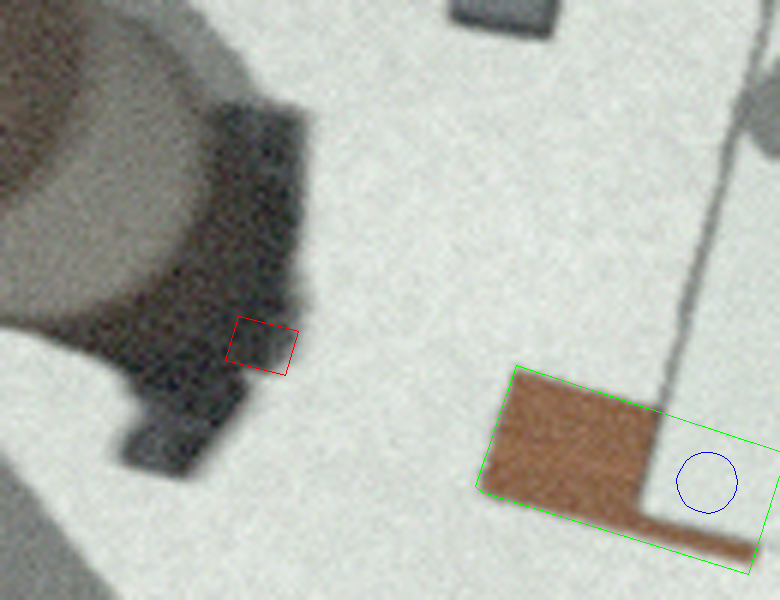

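View pics/l1s.png

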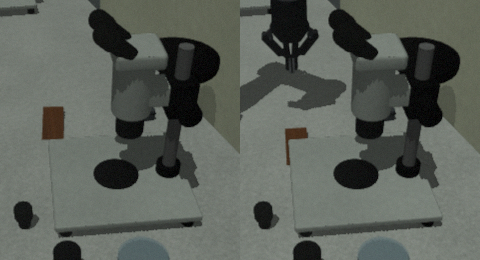

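```bash
python3 -c "
from bench import arm
print(arm.job_done())"
```

```text
the job is handed in; nothing more can be done
None
```

I pushed the wedge thin end first under the short foot, with one off-centre nudge to square it up. I stopped when the push force reached about 7.5 N. After backing off, I pressed the corner of the base above that foot with about 13 N for around 1 s. The fingertip gave only 0.2 mm between 5 N and 13 N. The job is handed in at about 23 s on the robot's clock; no verdict was reported.

**Last checks:**
- **Wedge:** the foot is about 4 mm off its middle line and about 29–30 mm from its middle towards the thin end. Part of the wedge is hidden under the base, so this is approximate. It had not visibly moved after the press.
- **Microscope:** it shows no shift in either camera (0.03 px).
- **Robot:** it is clear of everything, with the tool force back to noise level.
- **Not measured:** the force between wedge and foot after the release. I judged it from the push force and from the wedge staying put.

**What disagreed or went wrong:**
- **Tool height:** the real fingertips sit about 28 mm above the reported TCP. I saw it in the pictures and confirmed it by touching the bench at z = -28, then allowed for it.
- **First touch on the base:** the descent overshot and briefly pressed with about 25 N. That is above the 8 to 15 N asked for but below the 40 N limit. It had settled to no force before I made the proper press.

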